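# Gauge a hinge sleeve, put it in the parts basket and hang the basket up

### The arm

A 7-joint arm with a two-finger parallel gripper is mounted at the origin on the work surface. World frame = base frame: x ahead of the robot, y to its left, z up, the work surface at z = 0. Lengths are in m, angles in rad, forces in N, time in s.
With the tool pointing down it reaches from about 0.425 to 0.925 m from the base axis. Payload 6.8 kg.
Tool frame: the origin (TCP) lies midway between the tips of the shut fingers; the grasp point (between the pads) lies 19 mm behind it; z points along the fingers, x is the direction in which the jaws open and shut, and the axes are right-handed (so a half turn about z gives the same grasp; the last joint's range is limited). The gripper opens to 85 mm and grips with 20 to 120 N. Pads are 22 mm wide; open, the fingers measure 114 mm over their backs; the gripper's body (76 mm by 85 mm) begins 54 mm behind the grasp point. The pads swing forward as they close: fully open they stand 13 mm farther back than shut.
Start: joints at [1.144, 0.477, 0.022, 1.555, -0.011, 1.109, -0.083], TCP at [0.212, -0.641, 0.231] pointing down, gripper open.
Joint ranges: [-2.96, 2.96], [-0.34, 2.1], [-1.41, 1.46], [0.24, 2.44], [-1.37, 4.51], [0.17, 1.92], [-2.96, 2.96]. Speed limits (rad/s): [2.39, 2.39, 3.14, 3.14, 3.14, 3.14, 3.14].

### API

Orientations are given as a unit quaternion [w, x, y, z].
In Python, from station import bot, imaging, nets gives the robot as it stands. The module is installed in compiled form; this text tells all that it offers.
- The arm moves only by the tool apply_moves, never from a script. Its argument "moves" is text: rows parted by semicolons, each of 7 numbers parted by spaces: the gripper command: -1 is fully open, 1 is shut, values between are in proportion, then the shift along the tool's x, y, z normalised to -1 to 1, where 1 is 120 mm, then the turn, a rotation vector about the tool's x, y, z normalised to -1 to 1, where 1 is 4 degrees. In form: hand dx dy dz rx ry rz; .... A call has 1 to 12 rows; each row shifts and turns the commanded pose from where the row before left it, along the tool's axes as they then stand; what a row does not reach is not made up. A row lasts 1/12 s, in which the tool goes at most 41.7 mm and 7.16 degrees, less where a joint would pass 70% of its speed; a pose out of reach is approached as far as the arm can. A call with a number of a shift or a turn outside -1 to 1 is refused whole. A call with a gripper value outside its range is refused whole. The fingers move at their own pace and stop on an object; "force" is the grip in N (left out, the last holds). Time passes only in rows, so rows that do not move let the fingers close. It gives the time, the measured TCP pose, the force and the opening at its end, in the units of the state.
- bot.get_obs(): the state, without advancing time (a new reading comes with each control period).
- imaging.read_camera(name): name is "side" or "top" or "wrist"; returns a dict with "image" (400x640x3 uint8, red, green, blue), "fx", "fy", "cx", "cy" (pixels), "view" (4x4, takes a point from world to camera coordinates); the wrist camera has in their place "mount" (4x4, takes a point from camera to tool coordinates, whose origin is the TCP and whose axes are the tool frame's). Camera axes: x right, y down, z forward; pixel columns grow to the right and rows downward; lengths in m; the calibration is good to about 2 mm. A picture is of the moment at which its call begins: read the wrist's pose just before it. There is no depth.
- bot.hand_in(): hands the job in, once; it reports no verdict.
Trained networks look in a picture, given as the dict that the camera call returned (one of the last four; its "shot" number tells which), for a name from the list of things; names that differ only in an ending like _2 or _b are one class to them, and where a whole thing is asked for, a point or a joint stands for the part that bears it (a point fixed in the world has none). Each returns a list of dicts, best first, with "score" (0 to 1); they miss things now and then, are a little off and sometimes report something else, mostly with a low value. They report only what shows in the picture. A call takes as long as a camera call. They do not tell look-alikes from the thing itself.
- nets.spot_in(picture, name): "rect" ([left, top, right, bottom] in pixels, round what is visible of it).
- nets.outline_of(picture, name): "region" (400x640 bool, what is visible of it) and "rect" ([left, top, right, bottom] in pixels, round what is visible of it).
- nets.spot_point(picture, name): "location" ([column, row] in pixels: a listed point, or the origin of a listed thing).
The state is a dict: "t": time; "q": joint angles; "joint_vel": joint speeds; "joint_torque": joint torques, N m; "eef_pos": TCP position; "tool_rot": TCP orientation; "contact_force": force on the tool from outside, world axes, zero at the start; "torque": the same for the moment, N m; "gripper_width": opening from 0.0 (shut) to 1.0 (fully open).
Only numpy, scipy, OpenCV 4.12 (cv2) and the standard library are available. Lean on these libraries where they do the work, as an engineer would, in place of code of your own. Each camera call takes 0.05 s, during which the arm holds its last target.

### The job

On this laptop repair bench, first stand the tipped-over blue parts basket upright on the desk and let go of it. Then take the wide-bored sleeve out of the black tray, slide it fully down onto the brass gauge pin and let go to prove that it fits, then take it off again and drop it into the standing basket. Finally hang the basket, with the sleeve in it, by its handle on the red hook so that it hangs quietly, leaving the narrow-bored sleeve, screwdrivers, mug and jar where they are.

Things in the scene. Friction and masses are not known exactly. Their poses are not given: they have to be found in the camera images.
- basket: Open blue basket, 88 (its x) x 130 (y) x 60 mm high (z), walls 4 mm, 0.16 kg, with a rigid dark steel hoop handle over the middle: uprights at y = -60 and +60 mm, bar along y, 10 mm thick, its centre line 116 mm above the underside, 56 above the rim. Origin: centre of underside; z out of the mouth. It starts lying on a long side: x up, hoop level 44 mm above the desk, z roughly towards the robot.
- basket_bar (a point): Middle of the basket handle's bar (centre line); axes as the basket's: y along the bar.
- hook_stand: Fixed stand: base plate 110 x 100 x 12 mm, post 16 mm thick, 220 mm high, and a red wire hook (10 mm thick) pointing along its -x. Origin: foot of the post, z up. The wire falls from the post (212 mm high) to its bend 75 mm in front of the post (190 mm high), then rises to its tip 98 mm in front (206 mm high; wire centre).
- hook_seat (a point): Where the centre of the basket bar rests in the bend of the hook: 75 mm in front of the post, 200 mm above the desk. Axes as the stand: the hook points along -x, the hung bar lies along y. The top of the hook tip is 11 mm above this point and 23 mm in front of it.
- gauge: Fixed gauge: steel block 60 x 60 x 15 mm with an upright brass pin of 20 mm diameter in its middle, 35 mm tall, the top 8 mm tapering to 10 mm. Origin: centre of the block's underside, z up.
- gauge_seat (a point): Foot of the gauge pin on the block's top, 15 mm above the desk: where the centre of a sleeve's lower end comes when it is fully down. Pin top is 35 mm above it.
- tray: Fixed black tray, 204 x 138 mm, with 3 x 2 shallow compartments (walls 12 mm high, floor 5 mm thick). The two sleeves stand in two compartments of its +y row. Origin: centre of the underside.
- sleeve_wide: Orange anodised aluminium sleeve, 34 mm outside diameter, 40 mm long, bore 23 mm, which fits the pin; it stands upright. Origin: centre of its lower end, z along its axis.
- sleeve_narrow: Sleeve like the other on the outside (34 x 40 mm) but with a bore of 14 mm, which does not fit. To be left alone. Origin: centre of its lower end.
- driver_a: Screwdriver with a red handle, 170 mm long, lying; a bystander.
- driver_b: Screwdriver with a red handle, 150 mm long, lying; a bystander.
- mug: White mug, 80 mm wide, 90 mm high; a bystander.
- jar: Small closed jar, 56 mm wide, 70 mm high; a bystander.
Mind the look-alikes: they are no part of the job. What is shaped like the sleeve_wide but turquoise or white is not meant.

How it is judged:
By the outcome, as a careful person would: the job done as asked, in the order asked, and still so for the second after the job is handed in, with the robot touching nothing.
It also fails if it takes over 72 s, if anything falls off the work surface, if the arm or the gripper's body presses on something with over 40 N, if the wrist force passes 120 N, or if a joint passes its speed limit or range.

## Working session

There is one attempt and no reset: what is moved stays moved. The work goes in short steps, Python scripts to look and compute and a tool call to move; the robot and the scene stay as the last step left them, time stands still between calls to the robot, and variables do not carry over. Pictures are saved under pics/ and viewed, and the job is handed in when it is done.

Besides the shell and the picture viewer there is one more tool, called by a JSON object that holds its "name" and its "arguments", one argument or row to a line. apply_moves: Moves the arm, as the interface text tells. Scaled input: -1 to 1 covers 120 mm each way for a shift and 4 degrees each way for a turn. Its arguments: {"type":"object","properties":{"moves":{"type":"string"},"force":{"type":"number"}},"required":["moves"]}

```bash
mkdir -p pics; cat > h.py <<'E'
import numpy as np, cv2
from station import bot, imaging, nets
from scipy.spatial.transform import Rotation as R
def Rt(q): return R.from_quat([q[1],q[2],q[3],q[0]])
def pose():
    o=bot.get_obs(); T=np.eye(4); T[:3,:3]=Rt(o['tool_rot']).as_matrix(); T[:3,3]=o['eef_pos']; return T
def shot(n):
    T=pose(); p=imaging.read_camera(n)
    c2w = T@p['mount'] if n=='wrist' else np.linalg.inv(p['view'])
    p['c2w']=np.array(c2w); return p
def save(p,f,crop=None,s=1):
    im=p['image'][:,:,::-1]
    if crop: im=im[crop[1]:crop[3],crop[0]:crop[2]]
    if s!=1: im=cv2.resize(im,None,fx=s,fy=s,interpolation=cv2.INTER_CUBIC)
    cv2.imwrite('pics/'+f,im)
def atz(p,px,z):
    d=p['c2w'][:3,:3]@np.array([(px[0]-p['cx'])/p['fx'],(px[1]-p['cy'])/p['fy'],1]); o=p['c2w'][:3,3]
    return o+d*(z-o[2])/d[2]
def proj(p,X):
    c=np.linalg.inv(p['c2w'])@np.append(X,1); return [p['fx']*c[0]/c[2]+p['cx'],p['fy']*c[1]/c[2]+p['cy']]
def tri(p1,a,p2,b):
    A=[];B=[]
    M=np.zeros((3,3));v=np.zeros(3)
    for p,x in((p1,a),(p2,b)):
        d=p['c2w'][:3,:3]@np.array([(x[0]-p['cx'])/p['fx'],(x[1]-p['cy'])/p['fy'],1]);d/=np.linalg.norm(d)
        P=np.eye(3)-np.outer(d,d);M+=P;v+=P@p['c2w'][:3,3]
    return np.linalg.solve(M,v)
E
python3 - <<'E'
from h import *
np.set_printoptions(precision=3,suppress=True)
o=bot.get_obs();print(o)
a=shot('top');b=shot('side')
save(a,'t0.png');save(b,'s0.png')
for n,p in(('top',a),('side',b)):
    print(n,p['fx'],p['c2w'])
for k in['basket','basket_bar','hook_stand','hook_seat','gauge','gauge_seat','tray','sleeve_wide','sleeve_narrow','driver_a','mug','jar']:
    print(k)
    for n,p in(('top',a),('side',b)):
        try: print(n,[(np.round(r['location']).tolist(),round(r['score'],2)) for r in nets.spot_point(p,k)][:5],[(np.round(r['rect']).tolist(),round(r['score'],2)) for r in nets.spot_in(p,k)][:5])
        except Exception as e: print(n,e)
E
```

```text
{'t': 0.0, 'q': array([ 1.144,  0.478,  0.022,  1.557, -0.011,  1.109, -0.083]), 'joint_vel': array([ 0.001,  0.   ,  0.   ,  0.001,  0.002, -0.   ,  0.002]), 'joint_torque': array([  0.   , -59.647,   1.608, -28.12 ,   0.013,   0.009,  -0.   ]), 'eef_pos': array([ 0.211, -0.64 ,  0.23 ]), 'tool_rot': array([-0.   ,  0.81 , -0.586, -0.001]), 'contact_force': array([-0.626, -0.764, -0.013]), 'torque': array([0.004, 0.029, 0.012]), 'gripper_width': 1.0001188761568363}
top 468.8894825363534 [[-0.072 -0.975  0.211  0.384]
 [-0.997  0.07  -0.016 -0.019]
 [ 0.001 -0.211 -0.977  1.277]
 [ 0.     0.     0.     1.   ]]
side 426.94976471657645 [[ 0.815 -0.406  0.413  0.236]
 [-0.579 -0.583  0.57  -0.605]
 [ 0.009 -0.704 -0.71   0.818]
 [ 0.     0.     0.     1.   ]]
basket
top [([272.0, 228.0], 0.59)] [([245.0, 223.0, 310.0, 277.0], 0.8)]
side [([269.0, 210.0], 0.67)] [([219.0, 184.0, 292.0, 252.0], 0.87)]
basket_bar
top [([284.0, 272.0], 0.76)] [([250.0, 223.0, 310.0, 276.0], 0.88)]
side [([230.0, 233.0], 0.6)] [([218.0, 185.0, 291.0, 252.0], 0.84), ([200.0, 106.0, 264.0, 189.0], 0.7)]
hook_s
[... 1215 characters left out ...]
0, 242.0], 0.56)] [([427.0, 237.0, 441.0, 247.0], 0.73)]
side [([360.0, 364.0], 0.8), ([326.0, 169.0], 0.25)] [([349.0, 346.0, 366.0, 375.0], 0.57)]
driver_a
top [([318.0, 160.0], 0.68), ([313.0, 146.0], 0.57)] [([288.0, 141.0, 342.0, 159.0], 0.66), ([302.0, 158.0, 348.0, 169.0], 0.65)]
side [([359.0, 221.0], 0.73), ([368.0, 210.0], 0.6)] [([349.0, 193.0, 394.0, 227.0], 0.86), ([355.0, 209.0, 384.0, 238.0], 0.68), ([199.0, 104.0, 264.0, 186.0], 0.4)]
mug
top [([237.0, 153.0], 0.87)] [([223.0, 131.0, 257.0, 169.0], 0.61)]
side [([324.0, 170.0], 0.97)] [([301.0, 134.0, 339.0, 176.0], 0.78)]
jar
top [([385.0, 162.0], 0.58)] []
side [([408.0, 271.0], 0.93)] [([396.0, 245.0, 424.0, 281.0], 0.67)]
```

```bash
python3 - <<'E'
import cv2
t=cv2.imread('pics/t0.png');s=cv2.imread('pics/s0.png')
cv2.imwrite('pics/t0c.png',cv2.resize(t[110:300,150:490],None,fx=2.3,fy=2.3,interpolation=2))
cv2.imwrite('pics/s0c.png',cv2.resize(s[90:400,180:480],None,fx=1.9,fy=1.9,interpolation=2))
E
```

```text
(no output)
```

View pics/t0c.png

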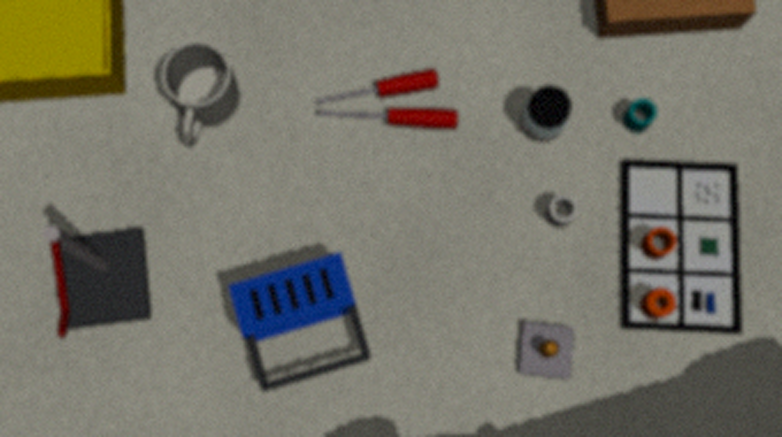

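View pics/s0c.png

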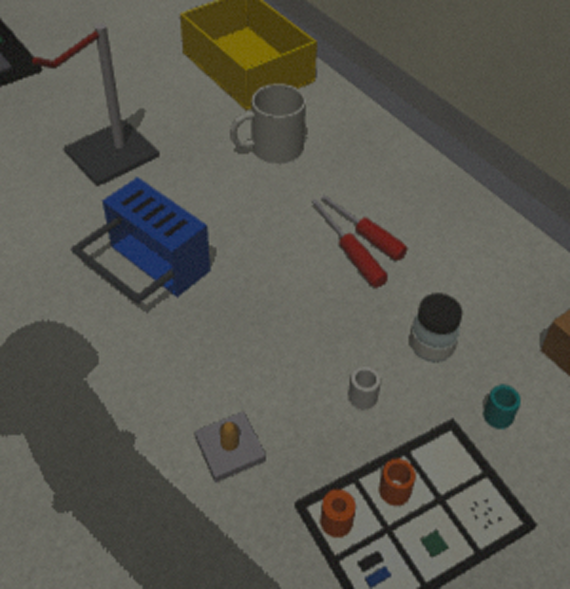

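Candidates for the wide sleeve, in top-image pixels:
- Orange at (437,215), which looks wide-bored.
- Orange at (436,241), which looks narrow-bored.
- Turquoise at (428,159).
- White at (394,201).

I pick (437,215) and will check it in a close crop while I measure everything.

```bash
python3 - <<'E'
from h import *
np.set_printoptions(precision=3,suppress=True)
a=shot('top');b=shot('side')
save(a,'tcrop.png',(370,145,480,260),5);save(b,'scrop.png',(330,270,470,400),5)
save(a,'tb.png',(160,195,330,295),4.5);save(b,'sb.png',(185,90,305,260),3.5)
print('gauge top px z=0.05 tri', tri(a,[388.5,261],b,[300,312]))
for n,pa,pb in(('basket bar',[284,272],[230,233]),('basket o',[272,228],[269,210]),('seat',[180,246],[205,121]),('wide',[434,221],[389,347]),('narrow',[433,242],[360,364]),('gseat',[387,265],[299,321]),('post foot',[196,223],[246,174])):
    print(n,tri(a,pa,b,pb))
print('white', tri(a,[392,205],b,[371,294]))
E
```

```text
gauge top px z=0.05 tri [ 0.461 -0.221  0.054]
basket bar [0.448 0.052 0.045]
basket o [0.568 0.079 0.028]
seat [0.516 0.276 0.207]
wide [ 0.567 -0.366  0.016]
narrow [ 0.508 -0.357  0.002]
gseat [ 0.454 -0.222  0.024]
post foot [ 0.608  0.295 -0.028]
white [ 0.617 -0.254  0.019]
```

View pics/tcrop.png

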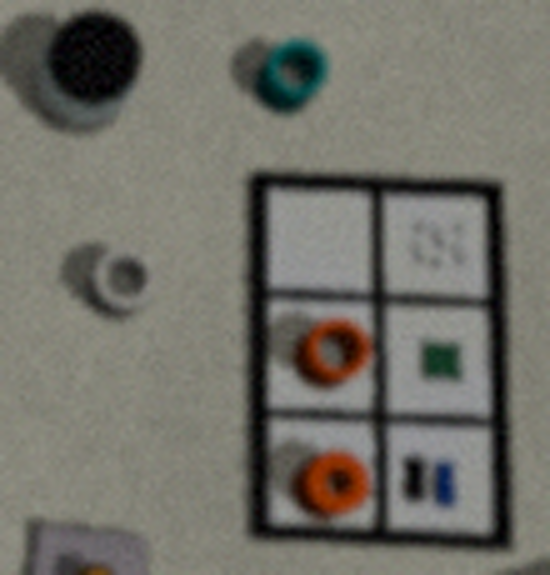

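View pics/scrop.png

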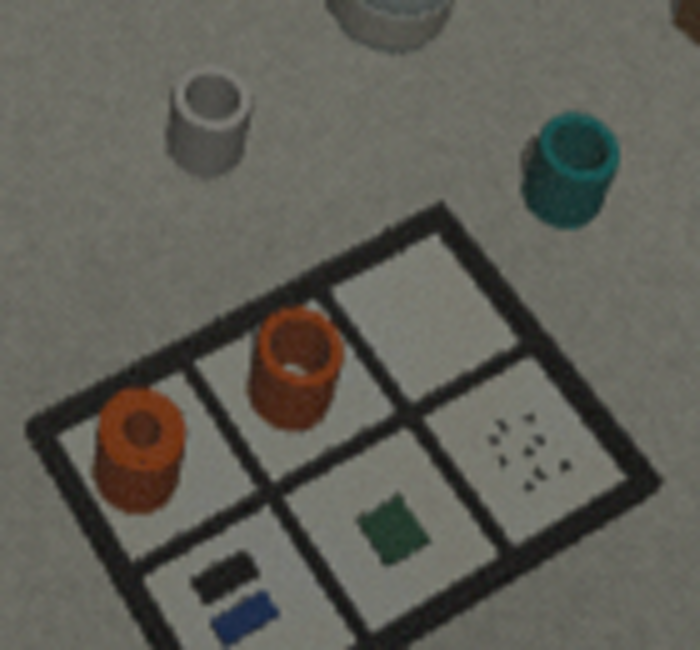

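View pics/tb.png

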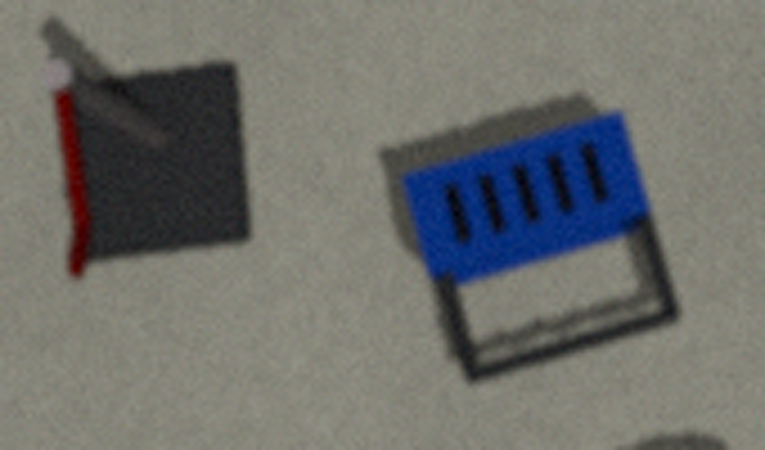

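View pics/sb.png

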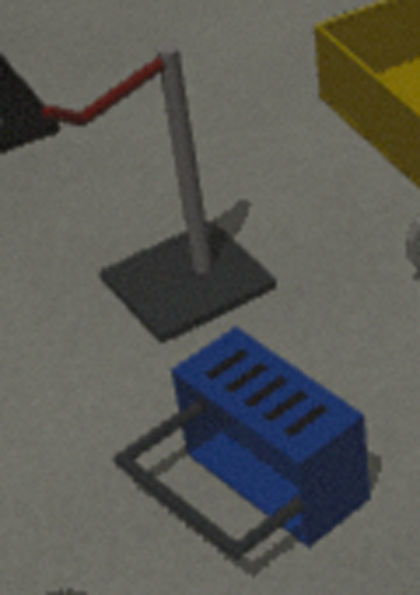

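The crops confirm it: the upper orange sleeve (437,215 in top, 390,338 in side) has the wide bore with the floor showing through. The lower one (437,241) has the small bore. Now I'll pin down the geometry.

```bash
python3 - <<'E'
from h import *
np.set_printoptions(precision=4,suppress=True)
a=shot('top');b=shot('side')
f=lambda x,y:[160+x/4.5,195+y/4.5]
g=lambda x,y:[185+x/3.5,90+y/3.5]
for n,z,pa,pb in(('barL',.044,f(472,375),g(122,460)),('barR',.044,f(675,315),g(238,552)),
 ('post',.22,f(58,73),g(168,55)),('bend',.19,f(84,220),g(82,120)),('tip',.206,f(75,273),g(47,112)),
 ('wide',.045,[370+335/5,145+352/5],[330+296/5,270+343/5]),('narrow',.045,[436.6,241.4],[330+140/5,270+430/5]),
 ('corner up L',.088,f(403,172),g(172,372)),('corner up R',.088,f(625,112),g(236,328)),('cornR low',.088,f(650,220),g(362,415)),('c lowL',.088,f(433,283),g(172,372)),):
    print(n,z,atz(a,pa,z),atz(b,pb,z),tri(a,pa,b,pb))
save(a,'tg.png',(372,245,407,280),10);save(b,'sg.png',(275,300,330,350),10)
E
```

```text
barL 0.044 [0.4385 0.1017 0.044 ] [0.4406 0.101  0.044 ] [0.4396 0.1015 0.0438]
barR 0.044 [ 0.4643 -0.0172  0.044 ] [ 0.4671 -0.0164  0.044 ] [ 0.4653 -0.0176  0.046 ]
post 0.22 [0.597 0.287 0.22 ] [0.594  0.2787 0.22  ] [0.5983 0.289  0.213 ]
bend 0.19 [0.525  0.2829 0.19  ] [0.5229 0.2824 0.19  ] [0.5242 0.2834 0.1891]
tip 0.206 [0.4964 0.2833 0.206 ] [0.4995 0.2826 0.206 ] [0.4979 0.2829 0.206 ]
wide 0.045 [ 0.5707 -0.3639  0.045 ] [ 0.5739 -0.3643  0.045 ] [ 0.5719 -0.3642  0.0463]
narrow 0.045 [ 0.5019 -0.354   0.045 ] [ 0.5027 -0.3568  0.045 ] [ 0.503  -0.3553  0.0415]
corner up L 0.088 [0.5526 0.1308 0.088 ] [0.4934 0.1158 0.088 ] [0.5303 0.1403 0.0596]
corner up R 0.088 [0.5779 0.0031 0.088 ] [0.5514 0.1298 0.088 ] [0.5303 0.0084 0.2056]
cornR low 0.088 [ 0.5154 -0.007   0.088 ] [0.5794 0.0056 0.088 ] [ 0.5358 -0.0179  0.1262]
c lowL 0.088 [0.4889 0.1167 0.088 ] [0.4934 0.1158 0.088 ] [0.4911 0.116  0.0883]
```

View pics/tg.png

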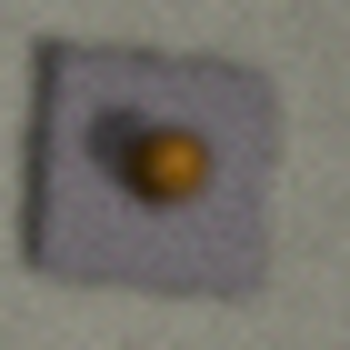

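View pics/sg.png

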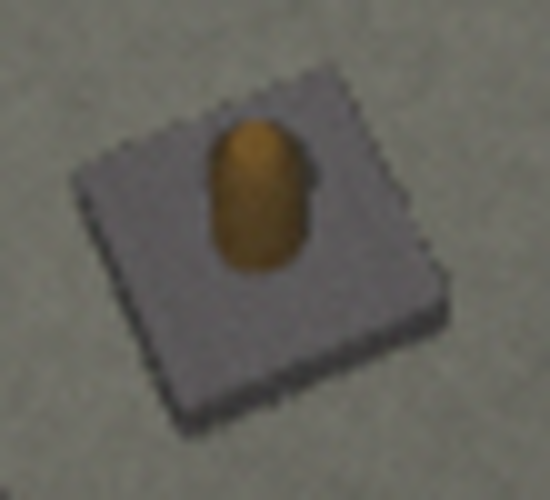

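```bash
cat >> h.py <<'E'
def Rtool(yaw,tilt=0):
    # tool x azimuth = yaw deg, tool down, then +ry tilt (deg)
    return R.from_euler('z',yaw,degrees=True)*R.from_matrix(np.diag([1.,-1,-1]))*R.from_euler('y',tilt,degrees=True)
def plan(pos,rot,n,hand,grasp=False,T0=None):
    T=pose() if T0 is None else T0; pos=np.array(pos,float)
    if grasp: pos=pos+rot.as_matrix()[:,2]*0.019
    R0=R.from_matrix(T[:3,:3]); rv=(R0.inv()*rot).as_rotvec(); p0=T[:3,3]
    dl=np.linalg.norm(pos-p0)
    rows=[]
    step=(pos-p0)/n; s=rv/n
    for i in range(n):
        Ri=R0*R.from_rotvec(s*i)
        d=Ri.inv().apply(step)/0.12
        r=np.degrees(s)/4
        rows.append(' '.join('%g'%round(v,3) for v in [hand,*d,*r]))
    print('dist %.3f rot %.1f per row %.1fmm %.2fdeg'%(dl,np.degrees(np.linalg.norm(rv)),dl/n*1e3,np.degrees(np.linalg.norm(rv))/n))
    for i in range(0,n,12): print(';'.join(rows[i:i+12]),'\n')
def st():
    o=bot.get_obs(); Rm=Rt(o['tool_rot']).as_matrix()
    print('t %.2f tcp %s grasp %s x %s z %s q %s F %s w %.3f'%(o['t'],np.round(o['eef_pos'],4),np.round(np.array(o['eef_pos'])-Rm[:,2]*.019,4),np.round(Rm[:,0],3),np.round(Rm[:,2],3),np.round(o['q'],2),np.round(o['contact_force'],1),o['gripper_width']))
E
python3 - <<'E'
from h import *
plan([.46,.045,.18],Rtool(12.5),22,-1)
E
```

```text
dist 0.731 rot 84.2 per row 33.2mm 3.83deg
-1 -0.217 -0.171 0.019 -0 -0 -0.957;-1 -0.205 -0.185 0.019 -0 -0 -0.957;-1 -0.193 -0.198 0.019 -0 -0 -0.957;-1 -0.179 -0.211 0.019 -0 -0 -0.957;-1 -0.164 -0.222 0.019 -0 -0 -0.957;-1 -0.149 -0.233 0.019 -0 -0 -0.957;-1 -0.133 -0.242 0.019 -0 -0 -0.957;-1 -0.117 -0.25 0.019 -0 -0 -0.957;-1 -0.1 -0.258 0.019 -0 -0 -0.957;-1 -0.083 -0.264 0.019 -0 -0 -0.957;-1 -0.065 -0.269 0.019 -0 -0 -0.957;-1 -0.047 -0.272 0.019 -0 -0 -0.957 

-1 -0.028 -0.275 0.019 -0 -0 -0.957;-1 -0.01 -0.276 0.019 -0 -0 -0.957;-1 0.009 -0.276 0.019 -0 -0 -0.957;-1 0.027 -0.275 0.019 -0 -0 -0.957;-1 0.045 -0.273 0.019 -0 -0 -0.957;-1 0.063 -0.269 0.019 -0 -0 -0.957;-1 0.081 -0.264 0.019 -0 -0 -0.957;-1 0.099 -0.258 0.019 -0 -0 -0.957;-1 0.116 -0.251 0.019 -0 -0 -0.957;-1 0.132 -0.243 0.019 -0 -0 -0.957
```

{"name": "apply_moves", "arguments": {
  "moves": "-1 -0.22 -0.17 0.02 0 0 -0.96;-1 -0.2 -0.18 0.02 0 0 -0.96;-1 -0.19 -0.2 0.02 0 0 -0.96;-1 -0.18 -0.21 0.02 0 0 -0.96;-1 -0.16 -0.22 0.02 0 0 -0.96;-1 -0.15 -0.23 0.02 0 0 -0.96;-1 -0.13 -0.24 0.02 0 0 -0.96;-1 -0.12 -0.25 0.02 0 0 -0.96;-1 -0.1 -0.26 0.02 0 0 -0.96;-1 -0.08 -0.26 0.02 0 0 -0.96;-1 -0.07 -0.27 0.02 0 0 -0.96;-1 -0.05 -0.27 0.02 0 0 -0.96",
  "force": 20
}}

```text
t: 3.7
eef_pos: [0.3455, -0.2667, 0.2027]
tool_rot: [0.0, 0.975, -0.22, 0.0]
contact_force: [0.6, 0.7, -0.6]
gripper_width: 1.002
```

{"name": "apply_moves", "arguments": {
  "moves": "-1 -0.03 -0.27 0.02 0 0 -0.96;-1 -0.01 -0.28 0.02 0 0 -0.96;-1 0.01 -0.28 0.02 0 0 -0.96;-1 0.03 -0.27 0.02 0 0 -0.96;-1 0.05 -0.27 0.02 0 0 -0.96;-1 0.06 -0.27 0.02 0 0 -0.96;-1 0.08 -0.26 0.02 0 0 -0.96;-1 0.1 -0.26 0.02 0 0 -0.96;-1 0.12 -0.25 0.02 0 0 -0.96;-1 0.13 -0.24 0.02 0 0 -0.96"
}}

```text
t: 4.53
eef_pos: [0.4583, 0.0443, 0.1788]
tool_rot: [0.0, 0.994, 0.112, 0.001]
contact_force: [1.3, 0.1, 0.3]
gripper_width: 1.003
```

```bash
python3 - <<'E'
from h import *
st()
plan([.42,.035,.13],Rtool(12.5,46),12,-0.3,grasp=True)
E
```

```text
t 4.53 tcp [0.4583 0.0443 0.1788] grasp [0.4583 0.0443 0.1978] x [0.975 0.224 0.001] z [ 0.001 -0.    -1.   ] q [ 0.34  0.25 -0.65  2.07  0.2   0.88 -0.19] F [1.3 0.1 0.3] w 1.003
dist 0.067 rot 45.9 per row 5.6mm 3.83deg
-0.3 -0.018 0 0.043 -0.003 0.957 0.008;-0.3 -0.021 0 0.042 -0.003 0.957 0.008;-0.3 -0.024 0 0.04 -0.003 0.957 0.008;-0.3 -0.026 0 0.039 -0.003 0.957 0.008;-0.3 -0.029 0 0.037 -0.003 0.957 0.008;-0.3 -0.031 0 0.035 -0.003 0.957 0.008;-0.3 -0.033 0 0.033 -0.003 0.957 0.008;-0.3 -0.035 0 0.03 -0.003 0.957 0.008;-0.3 -0.037 0 0.028 -0.003 0.957 0.008;-0.3 -0.039 0 0.025 -0.003 0.957 0.008;-0.3 -0.041 0 0.023 -0.003 0.957 0.008;-0.3 -0.042 0.001 0.02 -0.003 0.957 0.008
```

{"name": "apply_moves", "arguments": {
  "moves": "-0.3 -0.02 0 0.04 0 0.96 0;-0.3 -0.02 0 0.04 0 0.96 0;-0.3 -0.02 0 0.04 0 0.96 0;-0.3 -0.03 0 0.04 0 0.96 0;-0.3 -0.03 0 0.04 0 0.96 0;-0.3 -0.03 0 0.04 0 0.96 0;-0.3 -0.03 0 0.03 0 0.96 0;-0.3 -0.035 0 0.03 0 0.96 0;-0.3 -0.04 0 0.03 0 0.96 0;-0.3 -0.04 0 0.02 0 0.96 0;-0.3 -0.04 0 0.02 0 0.96 0;-0.3 -0.04 0 0.02 0 0.96 0"
}}

```text
t: 5.53
eef_pos: [0.4718, 0.0312, 0.1408]
tool_rot: [-0.036, 0.957, 0.114, 0.264]
contact_force: [1.8, 1.2, -0.5]
gripper_width: 0.649
```

```bash
python3 - <<'E'
from h import *
st()
a=shot('top');b=shot('side')
save(a,'t1.png',(200,180,360,300),4.5);save(b,'s1.png',(150,60,350,330),2.2)
E
```

```text
t 5.53 tcp [0.4718 0.0312 0.1408] grasp [0.4624 0.0287 0.1571] x [0.834 0.199 0.514] z [ 0.498  0.129 -0.858] q [ 0.86  0.25 -1.09  2.44  1.35  0.17 -1.22] F [ 1.8  1.2 -0.5] w 0.649
```

View pics/s1.png

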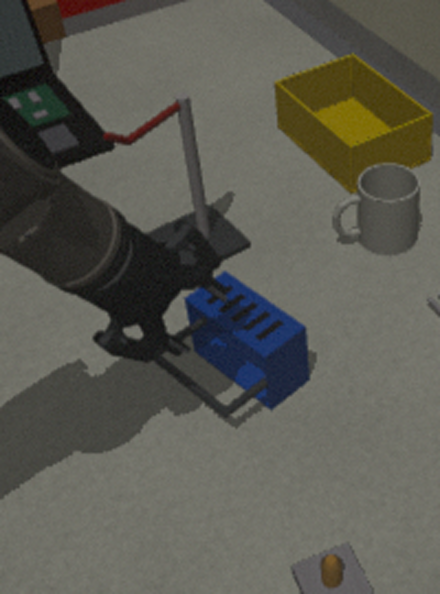

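```bash
python3 - <<'E'
from h import *
plan([.454,.044,.13],Rtool(12.5,4),9,-0.2,grasp=True)
E
```

```text
dist 0.041 rot 26.9 per row 4.5mm 2.99deg
-0.2 -0.025 -0.022 0.017 -0.004 -0.747 0.017;-0.2 -0.024 -0.022 0.019 -0.004 -0.747 0.017;-0.2 -0.023 -0.022 0.02 -0.004 -0.747 0.017;-0.2 -0.022 -0.022 0.021 -0.004 -0.747 0.017;-0.2 -0.021 -0.022 0.022 -0.004 -0.747 0.017;-0.2 -0.02 -0.022 0.023 -0.004 -0.747 0.017;-0.2 -0.018 -0.022 0.024 -0.004 -0.747 0.017;-0.2 -0.017 -0.022 0.025 -0.004 -0.747 0.017;-0.2 -0.016 -0.022 0.026 -0.004 -0.747 0.017
```

{"name": "apply_moves", "arguments": {
  "moves": "-0.2 -0.025 -0.022 0.017 0 -0.75 0.017;-0.2 -0.024 -0.022 0.019 0 -0.75 0.017;-0.2 -0.023 -0.022 0.02 0 -0.75 0.017;-0.2 -0.022 -0.022 0.021 0 -0.75 0.017;-0.2 -0.021 -0.022 0.022 0 -0.75 0.017;-0.2 -0.02 -0.022 0.023 0 -0.75 0.017;-0.2 -0.018 -0.022 0.024 0 -0.75 0.017;-0.2 -0.017 -0.022 0.025 0 -0.75 0.017;-0.2 -0.016 -0.022 0.026 0 -0.75 0.017;-0.2 0 0 0 0 0 0;-0.2 0 0 0 0 0 0"
}}

```text
t: 6.55
eef_pos: [0.4568, 0.0464, 0.1124]
tool_rot: [-0.005, 0.993, 0.112, 0.044]
contact_force: [-0.0, -0.4, -0.7]
gripper_width: 0.603
```

```bash
python3 - <<'E'
from h import *
st()
w=shot('wrist');save(w,'w1.png')
print(proj(w,[.454,.044,.044]))
plan([.454,.044,.046],Rtool(12.5,4),6,-0.2,grasp=True)
E
```

```text
t 6.55 tcp [0.4568 0.0464 0.1124] grasp [0.4552 0.046  0.1313] x [0.971 0.222 0.089] z [ 0.087  0.02  -0.996] q [ 0.75  0.53 -1.2   2.17  0.73  0.81 -0.68] F [-0.  -0.4 -0.7] w 0.603
[np.float64(307.2504336940265), np.float64(218.618337700009)]
dist 0.085 rot 1.2 per row 14.2mm 0.19deg
-0.2 -0.013 0.002 0.118 0 -0.046 0.015;-0.2 -0.012 0.002 0.118 0 -0.046 0.015;-0.2 -0.012 0.002 0.118 0 -0.046 0.015;-0.2 -0.011 0.002 0.118 0 -0.046 0.015;-0.2 -0.011 0.002 0.118 0 -0.046 0.015;-0.2 -0.011 0.002 0.118 0 -0.046 0.015
```

View pics/w1.png

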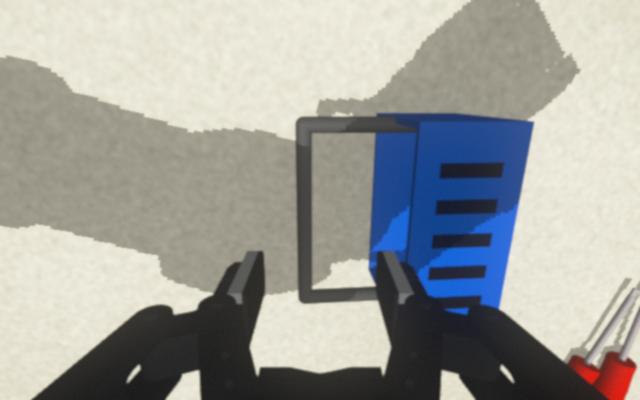

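The wrist view shows the bar at col ~304 between the jaws, rows 120–298, matching the predicted (307,219). I'll descend and grip lightly.

{"name": "apply_moves", "arguments": {
  "moves": "-0.2 -0.014 0 0.118 0 0 0;-0.2 -0.014 0 0.118 0 0 0;-0.2 -0.014 0 0.118 0 0 0;-0.2 -0.014 0 0.118 0 0 0;-0.2 -0.014 0 0.118 0 0 0;-0.2 -0.014 0 0.118 0 0 0;1 0 0 0 0 0 0;1 0 0 0 0 0 0;1 0 0 0 0 0 0;1 0 0 0 0 0 0;1 0 0 0 0 0 0;1 0 0 0 0 0 0",
  "force": 20
}}

```text
t: 7.6
eef_pos: [0.4547, 0.0444, 0.0276]
tool_rot: [-0.004, 0.993, 0.111, 0.045]
contact_force: [-1.5, -0.1, 2.8]
gripper_width: 0.103
```

```bash
python3 - <<'E'
from h import *
st()
E
```

```text
t 7.60 tcp [0.4547 0.0444 0.0276] grasp [0.453  0.044  0.0465] x [0.971 0.22  0.09 ] z [ 0.088  0.019 -0.996] q [ 0.59  0.64 -1.    2.23  0.96  0.67 -0.88] F [-1.5 -0.1  2.8] w 0.103
```

```bash
cat > arc.py <<'E'
from h import *
def arc(phi0,phi1,t0,t1,n,yaw=12.5,hand=1):
    u=np.array([np.cos(np.radians(yaw)),np.sin(np.radians(yaw)),0])
    def tgt(s):
        ph=np.radians(phi0+(phi1-phi0)*s); ti=t0+(t1-t0)*s
        h=-.116*np.cos(ph)+.044*np.sin(ph); z=.116*np.sin(ph)+.044*np.cos(ph)
        r=Rtool(yaw,ti); return u*h+[0,0,z]+r.as_matrix()[:,2]*.019, r
    rows=[]
    for i in range(n):
        p,r=tgt(i/n);p2,r2=tgt((i+1)/n)
        d=r.inv().apply(p2-p)/.12; rv=np.degrees((r.inv()*r2).as_rotvec())/4
        rows.append(' '.join('%g'%round(v,3) for v in [hand,*d,*rv]))
    print(';'.join(rows))
E
python3 - <<'E'
from arc import *
arc(0,50,5,-22,12)
arc(50,90,-22,-42,12)
E
```

```text
1 0.029 0 -0.067 0 -0.563 0;1 0.031 0 -0.065 0 -0.562 -0;1 0.033 -0 -0.064 0 -0.563 0;1 0.035 0 -0.063 0 -0.562 0;1 0.037 -0 -0.061 -0 -0.562 0;1 0.039 0 -0.06 0 -0.563 -0;1 0.041 -0 -0.058 0 -0.563 -0;1 0.043 -0 -0.057 -0 -0.562 0;1 0.045 0 -0.055 -0 -0.562 0;1 0.047 0 -0.053 -0 -0.563 0;1 0.049 -0 -0.051 0 -0.563 -0;1 0.05 -0 -0.049 0 -0.562 -0
1 0.042 0 -0.038 -0 -0.417 -0;1 0.043 -0 -0.037 0 -0.417 0;1 0.044 0 -0.036 0 -0.417 0;1 0.045 -0 -0.034 0 -0.417 0;1 0.046 -0 -0.033 -0 -0.417 -0;1 0.047 0 -0.031 -0 -0.417 0;1 0.048 0 -0.03 0 -0.417 0;1 0.049 -0 -0.028 0 -0.417 0;1 0.049 -0 -0.027 -0 -0.417 0;1 0.05 0 -0.025 0 -0.417 -0;1 0.051 -0 -0.023 0 -0.417 -0;1 0.051 0 -0.022 0 -0.417 0
```

{"name": "apply_moves", "arguments": {
  "moves": "1 0.029 0 -0.067 0 -0.56 0;1 0.031 0 -0.065 0 -0.56 0;1 0.033 0 -0.064 0 -0.56 0;1 0.035 0 -0.063 0 -0.56 0;1 0.037 0 -0.061 0 -0.56 0;1 0.039 0 -0.06 0 -0.56 0;1 0.041 0 -0.058 0 -0.56 0;1 0.043 0 -0.057 0 -0.56 0;1 0.045 0 -0.055 0 -0.56 0;1 0.047 0 -0.053 0 -0.56 0;1 0.049 0 -0.051 0 -0.56 0;1 0.05 0 -0.049 0 -0.56 0"
}}

```text
t: 8.6
eef_pos: [0.5191, 0.0588, 0.1019]
tool_rot: [0.021, 0.976, 0.109, -0.189]
contact_force: [-0.4, 1.3, -0.7]
gripper_width: 0.106
```

```bash
python3 - <<'E'
from h import *
st()
b=shot('side');save(b,'s2.png',(150,60,350,330),2.2)
E
```

```text
t 8.60 tcp [0.5191 0.0588 0.1019] grasp [0.526  0.0604 0.1195] x [ 0.905  0.204 -0.373] z [-0.363 -0.082 -0.928] q [ 0.45  0.84 -1.02  1.7   0.58  1.4  -0.54] F [-0.4  1.3 -0.7] w 0.106
```

View pics/s2.png

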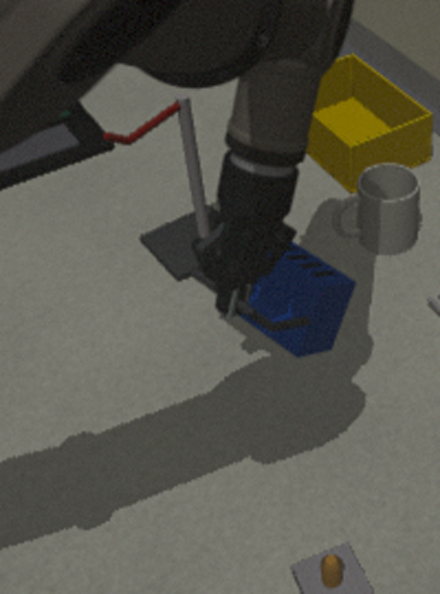

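```bash
python3 - <<'E'
from arc import *
arc(50,88,-22,-37,12)
E
```

```text
1 0.041 0 -0.036 0 -0.313 0;1 0.042 0 -0.035 -0 -0.312 -0;1 0.043 0 -0.033 0 -0.313 -0;1 0.044 -0 -0.032 0 -0.312 0;1 0.045 -0 -0.03 0 -0.313 0;1 0.046 -0 -0.029 -0 -0.313 -0;1 0.047 0 -0.027 0 -0.312 0;1 0.048 0 -0.025 -0 -0.312 0;1 0.049 -0 -0.024 0 -0.313 -0;1 0.049 0 -0.022 0 -0.313 -0;1 0.05 -0 -0.02 0 -0.313 0;1 0.051 -0 -0.018 -0 -0.312 0
```

{"name": "apply_moves", "arguments": {
  "moves": "1 0.041 0 -0.036 0 -0.31 0;1 0.042 0 -0.035 0 -0.31 0;1 0.043 0 -0.033 0 -0.31 0;1 0.044 0 -0.032 0 -0.31 0;1 0.045 0 -0.03 0 -0.31 0;1 0.046 0 -0.029 0 -0.31 0;1 0.047 0 -0.027 0 -0.31 0;1 0.048 0 -0.025 0 -0.31 0;1 0.049 0 -0.024 0 -0.31 0;1 0.049 0 -0.022 0 -0.31 0;1 0.05 0 -0.02 0 -0.31 0;1 0.051 0 -0.018 0 -0.31 0"
}}

```text
t: 9.65
eef_pos: [0.5936, 0.0758, 0.1043]
tool_rot: [0.035, 0.943, 0.105, -0.313]
contact_force: [-0.0, -0.2, -1.3]
gripper_width: 0.104
```

```bash
python3 - <<'E'
from h import *
st()
b=shot('side');save(b,'s3.png',(180,120,320,270),4)
E
```

```text
t 9.65 tcp [0.5936 0.0758 0.1043] grasp [0.6047 0.0783 0.1195] x [ 0.782  0.176 -0.597] z [-0.583 -0.132 -0.802] q [ 0.25  1.04 -0.92  1.3   0.54  1.77 -0.46] F [-0.  -0.2 -1.3] w 0.104
```

View pics/s3.png

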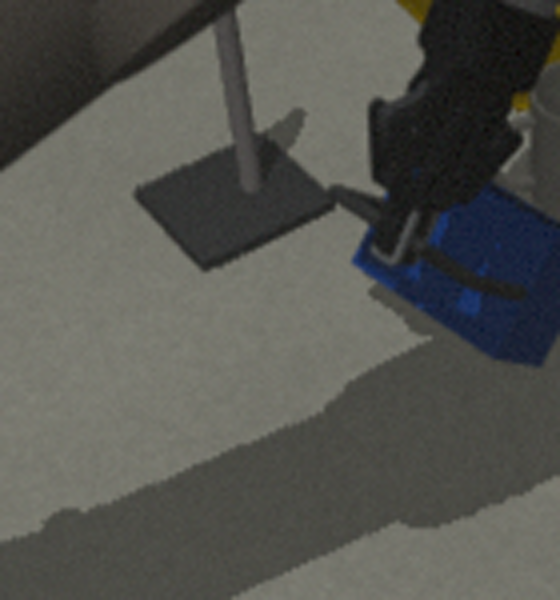

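{"name": "apply_moves", "arguments": {
  "moves": "1 0.0125 0 0.0167 0 0 0;1 0.0125 0 0.0167 0 0 0;1 0.0125 0 0.0167 0 0 0;1 0 0 0 0 0 0"
}}

```text
t: 10.03
eef_pos: [0.592, 0.0756, 0.0982]
tool_rot: [0.036, 0.943, 0.106, -0.314]
contact_force: [-2.9, -1.2, 5.6]
gripper_width: 0.109
```

```bash
python3 - <<'E'
from arc import *
arc(46,92,-37,-12,10,hand=.45)
E
```

```text
0.45 0.051 -0 -0.07 0 0.625 -0;0.45 0.059 0 -0.064 -0 0.625 0;0.45 0.067 -0 -0.058 0 0.625 -0;0.45 0.074 0 -0.05 0 0.625 0;0.45 0.079 0 -0.041 -0 0.625 0;0.45 0.084 -0 -0.032 0 0.625 -0;0.45 0.087 -0 -0.022 0 0.625 0;0.45 0.089 -0 -0.012 0 0.625 0;0.45 0.09 0 -0.002 0 0.625 -0;0.45 0.089 -0 0.008 0 0.625 0
```

{"name": "apply_moves", "arguments": {
  "moves": "0.45 0 0 0 0 0 0;0.45 0 0 0 0 0 0;0.45 0.051 0 -0.07 0 0.62 0;0.45 0.059 0 -0.064 0 0.62 0;0.45 0.067 0 -0.058 0 0.62 0;0.45 0.074 0 -0.05 0 0.62 0;0.45 0.079 0 -0.041 0 0.62 0;0.45 0.084 0 -0.032 0 0.62 0;0.45 0.087 0 -0.022 0 0.62 0;0.45 0.089 0 -0.012 0 0.62 0;0.45 0.09 0 -0.002 0 0.62 0;0.45 0.089 0 0.008 0 0.62 0"
}}

```text
t: 11.03
eef_pos: [0.696, 0.0991, 0.095]
tool_rot: [0.012, 0.989, 0.11, -0.101]
contact_force: [-0.0, 0.3, 1.0]
gripper_width: 0.274
```

```bash
python3 - <<'E'
from h import *
st()
b=shot('side');save(b,'s4.png',(180,120,340,290),3.5)
a=shot('top');save(a,'t4.png',(180,150,340,290),3.5)
E
```

```text
t 11.03 tcp [0.696  0.0991 0.095 ] grasp [0.6997 0.0999 0.1136] x [ 0.955  0.216 -0.202] z [-0.197 -0.045 -0.979] q [ 0.29  0.97 -0.96  1.35  0.7   1.41 -0.47] F [-0.   0.3  1. ] w 0.274
```

View pics/s4.png

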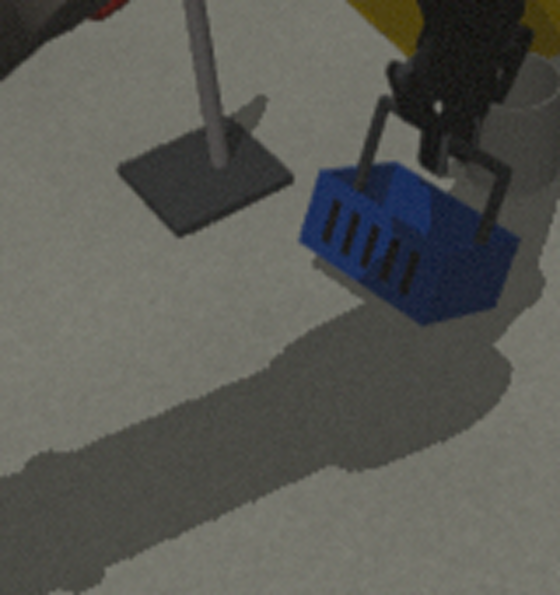

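View pics/t4.png

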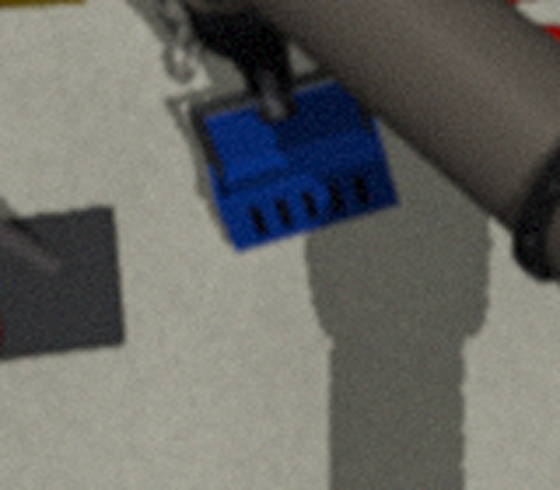

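{"name": "apply_moves", "arguments": {
  "moves": "0.45 -0.02 0 0 0 0 0;0.45 -0.02 0 0 0 0 0;0.2 0 0 0 0 0 0;0.2 0 0 0 0 0 0;0.2 0 0 -0.15 0 0 0;0.2 0 0 -0.2 0 0 0;0.2 0 0 -0.25 0 0 0;0.2 0 0 -0.25 0 0 0;0.2 0 0 -0.2 0 0 0"
}}

```text
t: 11.88
eef_pos: [0.7165, 0.1042, 0.2213]
tool_rot: [0.011, 0.989, 0.11, -0.102]
contact_force: [-0.3, -1.1, 0.4]
gripper_width: 0.401
```

```bash
python3 - <<'E'
from h import *
st()
b=shot('side');save(b,'s5.png',(180,120,340,290),3.5)
p=nets.spot_point(b,'basket');q=nets.spot_point(b,'basket_bar');print(p[:2],q[:2])
E
```

```text
t 11.88 tcp [0.7165 0.1042 0.2213] grasp [0.7203 0.105  0.2399] x [ 0.955  0.216 -0.204] z [-0.199 -0.045 -0.979] q [ 0.27  0.88 -1.    1.19  0.63  1.61 -0.41] F [-0.3 -1.1  0.4] w 0.401
[{'location': [292.0, 207.6], 'score': 0.84}, {'location': [245.7, 173.6], 'score': 0.28}] [{'location': [286.5, 173.4], 'score': 0.78}]
```

View pics/s5.png

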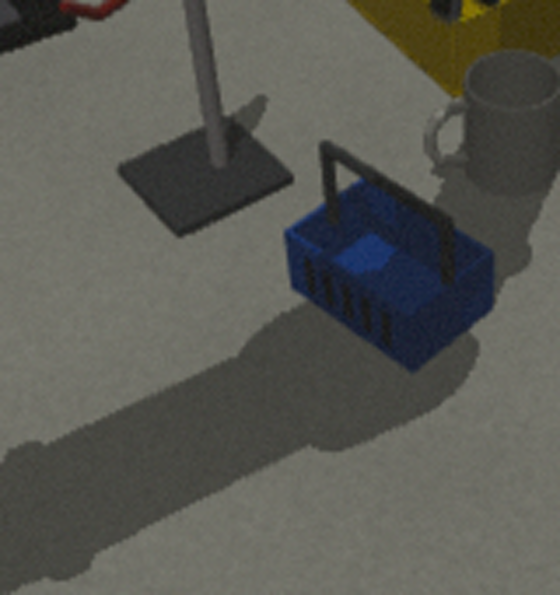

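Basket stands upright by itself (bar net 286,173). Next is the wide sleeve.

```bash
python3 - <<'E'
from h import *
plan([.572,-.364,.12],Rtool(-77.5),24,0)
E
```

```text
dist 0.501 rot 90.8 per row 20.9mm 3.78deg
0 -0.076 0.148 0.052 0.095 0.095 0.936;0 -0.067 0.153 0.05 0.095 0.095 0.936;0 -0.057 0.157 0.049 0.095 0.095 0.936;0 -0.047 0.161 0.047 0.095 0.095 0.936;0 -0.036 0.164 0.046 0.095 0.095 0.936;0 -0.026 0.166 0.045 0.095 0.095 0.936;0 -0.015 0.168 0.043 0.095 0.095 0.936;0 -0.005 0.169 0.042 0.095 0.095 0.936;0 0.006 0.169 0.041 0.095 0.095 0.936;0 0.017 0.168 0.04 0.095 0.095 0.936;0 0.028 0.167 0.039 0.095 0.095 0.936;0 0.038 0.165 0.038 0.095 0.095 0.936 

0 0.049 0.163 0.037 0.095 0.095 0.936;0 0.059 0.16 0.037 0.095 0.095 0.936;0 0.069 0.156 0.036 0.095 0.095 0.936;0 0.079 0.151 0.035 0.095 0.095 0.936;0 0.088 0.146 0.035 0.095 0.095 0.936;0 0.097 0.14 0.035 0.095 0.095 0.936;0 0.106 0.133 0.034 0.095 0.095 0.936;0 0.114 0.126 0.034 0.095 0.095 0.936;0 0.122 0.119 0.034 0.095 0.095 0.936;0 0.129 0.111 0.034 0.095 0.095 0.936;0 0.136 0.103 0.035 0.095 0.095 0.936;0 0.142 0.094 0.035 0.095 0.095 0.936
```

{"name": "apply_moves", "arguments": {
  "moves": "0 -0.076 0.148 0.052 0.095 0.095 0.94;0 -0.067 0.153 0.05 0.095 0.095 0.94;0 -0.057 0.157 0.049 0.095 0.095 0.94;0 -0.047 0.161 0.047 0.095 0.095 0.94;0 -0.036 0.164 0.046 0.095 0.095 0.94;0 -0.026 0.166 0.045 0.095 0.095 0.94;0 -0.015 0.168 0.043 0.095 0.095 0.94;0 -0.005 0.169 0.042 0.095 0.095 0.94;0 0.006 0.169 0.041 0.095 0.095 0.94;0 0.017 0.168 0.04 0.095 0.095 0.94;0 0.028 0.167 0.039 0.095 0.095 0.94;0 0.038 0.165 0.038 0.095 0.095 0.94"
}}

```text
t: 13.03
eef_pos: [0.6417, -0.1319, 0.1673]
tool_rot: [0.008, 0.958, -0.282, -0.057]
contact_force: [0.3, 0.3, 0.0]
gripper_width: 0.497
```

{"name": "apply_moves", "arguments": {
  "moves": "0 0.049 0.163 0.037 0.095 0.095 0.94;0 0.059 0.16 0.037 0.095 0.095 0.94;0 0.069 0.156 0.036 0.095 0.095 0.94;0 0.079 0.151 0.035 0.095 0.095 0.94;0 0.088 0.146 0.035 0.095 0.095 0.94;0 0.097 0.14 0.035 0.095 0.095 0.94;0 0.106 0.133 0.034 0.095 0.095 0.94;0 0.114 0.126 0.034 0.095 0.095 0.94;0 0.122 0.119 0.034 0.095 0.095 0.94;0 0.129 0.111 0.034 0.095 0.095 0.94;0 0.136 0.103 0.035 0.095 0.095 0.94;0 0.142 0.094 0.035 0.095 0.095 0.94"
}}

```text
t: 14.03
eef_pos: [0.5676, -0.3656, 0.1177]
tool_rot: [0.003, 0.777, -0.629, -0.002]
contact_force: [0.1, 0.5, 0.0]
gripper_width: 0.5
```

```bash
python3 - <<'E'
from h import *
st()
w=shot('wrist');save(w,'w2.png')
print(proj(w,[.572,-.364,.045]),proj(w,[.572,-.364,.005]))
a=shot('top')
for k in ['sleeve_wide']: print([(np.round(r['location']),round(r['score'],2)) for r in nets.spot_point(w,k)])
print([(np.round(r['rect']),round(r['score'],2)) for r in nets.spot_in(w,'sleeve_wide')])
E
```

```text
t 14.03 tcp [ 0.5676 -0.3656  0.1177] grasp [ 0.5677 -0.3656  0.1367] x [ 0.208 -0.978  0.001] z [-0.006 -0.002 -1.   ] q [ 0.93  0.69 -0.67  1.61  0.49  1.02 -1.25] F [0.1 0.5 0. ] w 0.500
[np.float64(319.3513954603486), np.float64(205.01404426495083)] [np.float64(319.3185536356391), np.float64(188.7674073556718)]
[(array([190.,  92.]), 0.9), (array([320., 186.]), 0.61)]
[(array([142.,  66., 214., 123.]), 0.8), (array([296., 167., 346., 229.]), 0.67)]
```

View pics/w2.png

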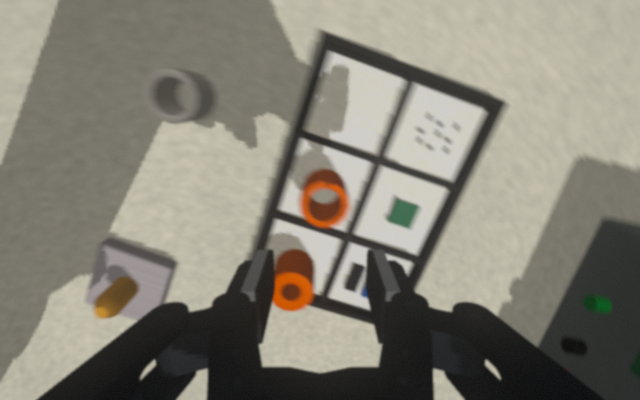

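```bash
python3 - <<'E'
from h import *
plan([.572,-.366,.012],Rtool(-77.5),7,-.3)
E
```

```text
dist 0.106 rot 0.5 per row 15.2mm 0.07deg
-0.3 0.002 -0.005 0.126 0.013 -0.001 -0.012;-0.3 0.002 -0.005 0.126 0.013 -0.001 -0.012;-0.3 0.002 -0.005 0.126 0.013 -0.001 -0.012;-0.3 0.002 -0.005 0.126 0.013 -0.001 -0.012;-0.3 0.002 -0.005 0.126 0.013 -0.001 -0.012;-0.3 0.002 -0.004 0.126 0.013 -0.001 -0.012;-0.3 0.002 -0.004 0.126 0.013 -0.001 -0.012
```

{"name": "apply_moves", "arguments": {
  "moves": "-0.3 0.006 -0.016 0 0.04 0 0;-0.3 0.006 -0.016 0 0.04 0 0;-0.3 0 0 0.126 0 0 0;-0.3 0 0 0.126 0 0 0;-0.3 0 0 0.126 0 0 0;-0.3 0 0 0.126 0 0 0;-0.3 0 0 0.126 0 0 0;-0.3 0 0 0.126 0 0 0;-0.3 0 0 0.126 0 0 0;-0.3 0 0 0 0 0 0"
}}

```text
t: 15.07
eef_pos: [0.5711, -0.3647, 0.0092]
tool_rot: [0.001, 0.778, -0.628, -0.002]
contact_force: [-1.1, -0.1, 0.2]
gripper_width: 0.644
```

{"name": "apply_moves", "arguments": {
  "moves": "1 0 0 0 0 0 0;1 0 0 0 0 0 0;1 0 0 0 0 0 0;1 0 0 0 0 0 0;1 0 0 0 0 0 0",
  "force": 40
}}

```text
t: 15.48
eef_pos: [0.5738, -0.3659, 0.0143]
tool_rot: [0.0, 0.778, -0.628, 0.002]
contact_force: [-0.0, 0.1, -0.7]
gripper_width: 0.392
```

```bash
python3 - <<'E'
from h import *
st()
w=shot('wrist');save(w,'w3.png')
E
```

```text
t 15.48 tcp [ 0.5738 -0.3659  0.0143] grasp [ 0.5738 -0.3659  0.0333] x [ 0.211 -0.978  0.003] z [ 0.003 -0.002 -1.   ] q [ 0.88  0.81 -0.61  1.65  0.58  0.86 -1.32] F [-0.   0.1 -0.7] w 0.392
```

View pics/w3.png

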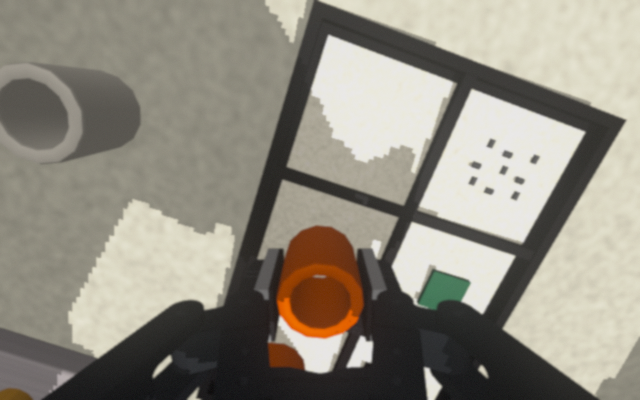

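```bash
python3 - <<'E'
from h import *
np.set_printoptions(precision=4,suppress=True)
w=shot('wrist');T=pose()
s=atz(w,(319.5,301),.045);print('sleeve',s, 'tool rel',np.linalg.inv(T)@np.append(s,1))
a=shot('top');b=shot('side')
pa=[389.2,261.0];pb=[300.7,314]
print(atz(a,pa,.05),atz(b,pb,.05),tri(a,pa,b,pb))
# block top corners in top: 
C=[(50,45),(270,75),(262,295),(38,265)]
cs=np.array([atz(a,[372+x/10,245+y/10],.015) for x,y in C]);print(cs,cs.mean(0))
# side pin base center approx ellipse centre
print('pinbase side',atz(b,[275+25.8,300+22.5],.015))
C=[(75,180),(330,68),(448,290),(185,415)]
cs=np.array([atz(b,[275+x/10,300+y/10],.015) for x,y in C]);print(cs,cs.mean(0))
plan([.5738,-.3659,.11],Rtool(-77.5),6,1)
E
```

```text
sleeve [ 0.574  -0.3651  0.045 ] tool rel [-0.0006 -0.0006 -0.0311  1.    ]
[ 0.4595 -0.2233  0.05  ] [ 0.4616 -0.2241  0.05  ] [ 0.4606 -0.2237  0.0498]
[[ 0.4945 -0.1996  0.015 ]
 [ 0.4823 -0.2577  0.015 ]
 [ 0.4245 -0.2492  0.015 ]
 [ 0.4366 -0.1906  0.015 ]] [ 0.4595 -0.2243  0.015 ]
pinbase side [ 0.4613 -0.2232  0.015 ]
[[ 0.4359 -0.1928  0.015 ]
 [ 0.4939 -0.2015  0.015 ]
 [ 0.485  -0.2577  0.015 ]
 [ 0.4265 -0.2496  0.015 ]] [ 0.4603 -0.2254  0.015 ]
dist 0.096 rot 0.4 per row 16.0mm 0.06deg
1 0.001 -0.001 -0.134 -0.003 -0.006 -0.014;1 0 -0 -0.134 -0.003 -0.006 -0.014;1 0 -0 -0.134 -0.003 -0.006 -0.014;1 0 -0 -0.134 -0.003 -0.006 -0.014;1 0 -0 -0.134 -0.003 -0.006 -0.014;1 0 -0 -0.134 -0.003 -0.006 -0.014
```

{"name": "apply_moves", "arguments": {
  "moves": "1 0 0 -0.13 0 0 0;1 0 0 -0.13 0 0 0;1 0 0 -0.13 0 0 0;1 0 0 -0.13 0 0 0;1 0 0 -0.13 0 0 0;1 0 0 -0.13 0 0 0;1 0 0 0 0 0 0"
}}

```text
t: 16.27
eef_pos: [0.5755, -0.3663, 0.1118]
tool_rot: [-0.0, 0.778, -0.628, 0.004]
contact_force: [0.4, -1.2, 0.0]
gripper_width: 0.395
```

```bash
python3 - <<'E'
from h import *
st()
plan([.4608,-.2240,.08],Rtool(-77.5),10,1)
E
```

```text
t 16.27 tcp [ 0.5755 -0.3663  0.1118] grasp [ 0.5754 -0.3662  0.1308] x [ 0.211 -0.978  0.006] z [ 0.007 -0.005 -1.   ] q [ 0.92  0.7  -0.67  1.61  0.49  1.   -1.26] F [ 0.4 -1.2  0. ] w 0.395
dist 0.186 rot 0.6 per row 18.6mm 0.06deg
1 -0.136 0.069 0.025 -0.008 -0.009 -0.009;1 -0.136 0.069 0.025 -0.008 -0.009 -0.009;1 -0.136 0.068 0.026 -0.008 -0.009 -0.009;1 -0.136 0.068 0.026 -0.008 -0.009 -0.009;1 -0.136 0.068 0.026 -0.008 -0.009 -0.009;1 -0.136 0.068 0.026 -0.008 -0.009 -0.009;1 -0.136 0.068 0.026 -0.008 -0.009 -0.009;1 -0.136 0.068 0.026 -0.008 -0.009 -0.009;1 -0.136 0.068 0.026 -0.008 -0.009 -0.009;1 -0.136 0.068 0.026 -0.008 -0.009 -0.009
```

{"name": "apply_moves", "arguments": {
  "moves": "1 -0.136 0.068 0.026 -0.01 -0.01 0;1 -0.136 0.068 0.026 -0.01 -0.01 0;1 -0.136 0.068 0.026 -0.01 -0.01 0;1 -0.136 0.068 0.026 -0.01 -0.01 0;1 -0.136 0.068 0.026 -0.01 -0.01 0;1 -0.136 0.068 0.026 -0.01 -0.01 0;1 -0.136 0.068 0.026 -0.01 -0.01 0;1 -0.136 0.068 0.026 -0.01 -0.01 0;1 -0.136 0.068 0.026 -0.01 -0.01 0;1 -0.136 0.068 0.026 -0.01 -0.01 0;1 0 0 0 0 0 0;1 0 0 0 0 0 0"
}}

```text
t: 17.27
eef_pos: [0.4584, -0.2226, 0.0761]
tool_rot: [0.001, 0.779, -0.628, -0.004]
contact_force: [0.1, 0.3, -0.6]
gripper_width: 0.393
```

```bash
python3 - <<'E'
from h import *
st()
a=shot('top');b=shot('side');w=shot('wrist')
im=np.hstack([cv2.resize(p['image'][c[1]:c[3],c[0]:c[2]],(390,390),interpolation=2) for p,c in((a,(360,235,412,287)),(b,(265,275,335,345)))])
cv2.imwrite('pics/g1.png',im[:,:,::-1]);save(w,'w4.png')
plan([.4605,-.2240,.05],Rtool(-77.5),3,1)
E
```

```text
t 17.27 tcp [ 0.4584 -0.2226  0.0761] grasp [ 0.4586 -0.2227  0.0951] x [ 0.212 -0.977 -0.005] z [-0.008  0.004 -1.   ] q [ 0.9   0.53 -0.71  2.03  0.49  0.77 -1.47] F [ 0.1  0.3 -0.6] w 0.393
dist 0.026 rot 0.5 per row 8.8mm 0.18deg
1 0.001 -0.002 0.073 0.024 0.022 -0.032;1 0.001 -0.002 0.073 0.024 0.022 -0.032;1 0.001 -0.002 0.073 0.024 0.022 -0.032
```

View pics/g1.png

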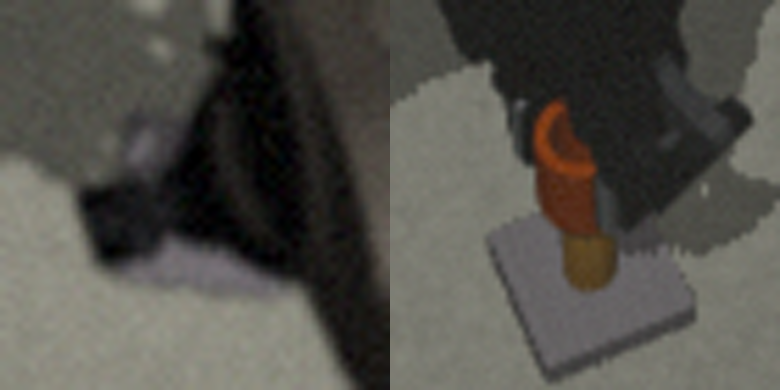

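View pics/w4.png

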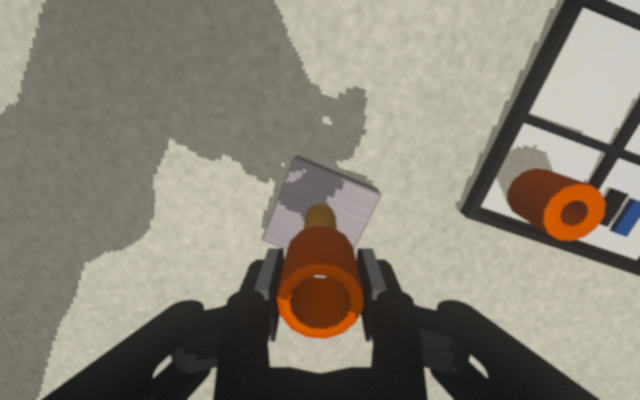

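```bash
python3 - <<'E'
from h import *
b=shot('side');T=pose();w=shot('wrist')
f=lambda X:((np.array(proj(b,X))-[265,275])*390/70+[390,0]).round(1)
print('pin base',f([.4605,-.224,.015]),'top',f([.4605,-.224,.05]))
for dz in(.0093,-.0307): 
    X=(T@[-.0006,-.0006,dz,1])[:3];print(X,f(X))
print('wrist pin top',proj(w,[.4605,-.224,.05]),'base',proj(w,[.4605,-.224,.015]))
E
```

```text
pin base [588.7 267.3] top [586.1 218.6]
[ 0.46013827 -0.22316926  0.06708656] [582.6 192.6]
[ 0.46037762 -0.22330734  0.10708561] [580.  131.6]
wrist pin top [np.float64(321.33309170578633), np.float64(238.9269407916123)] base [np.float64(321.2854950498859), np.float64(216.41837958707222)]
```

{"name": "apply_moves", "arguments": {
  "moves": "1 0.003 0 0.05 0.06 0.06 0;1 0.003 0 0.05 0.03 0.03 0;1 0 0 0.05 0 0 0;1 0 0 0.05 0 0 0;1 0 0 0.03 0 0 0;1 0 0 0 0 0 0"
}}

```text
t: 18.02
eef_pos: [0.4585, -0.2235, 0.0475]
tool_rot: [0.0, 0.778, -0.628, -0.0]
contact_force: [0.9, 0.4, -0.5]
gripper_width: 0.394
```

{"name": "apply_moves", "arguments": {
  "moves": "1 0 0 0.04 0 0 0;1 0 0 0.04 0 0 0;1 0 0 0.04 0 0 0;1 0 0 0.04 0 0 0;1 0 0 0.015 0 0 0;1 0 0 0 0 0 0"
}}

```text
t: 18.52
eef_pos: [0.4588, -0.2237, 0.027]
tool_rot: [0.0, 0.778, -0.628, 0.0]
contact_force: [-0.3, 0.1, -0.5]
gripper_width: 0.394
```

{"name": "apply_moves", "arguments": {
  "moves": "1 0 0 0.01 0 0 0;1 0 0 0.01 0 0 0;1 0 0 0 0 0 0;0.05 0 0 0 0 0 0;-0.3 0 0 0 0 0 0;-0.3 0 0 0 0 0 0;-0.3 0 0 0 0 0 0;-0.3 0 0 -0.1 0 0 0;-0.3 0 0 -0.2 0 0 0;-0.3 0 0 -0.2 0 0 0;-0.3 0 0 0 0 0 0;-0.3 0 0 0 0 0 0"
}}

```text
t: 19.52
eef_pos: [0.4602, -0.2243, 0.0871]
tool_rot: [-0.0, 0.778, -0.628, 0.002]
contact_force: [-0.5, 1.0, -0.3]
gripper_width: 0.646
```

```bash
python3 - <<'E'
from h import *
st()
b=shot('side');w=shot('wrist')
save(b,'s6.png',(250,270,340,350),6);save(w,'w5.png')
print('exp side top ring',(np.array(proj(b,[.4605,-.224,.055]))-[250,270])*6,'raised 5mm',(np.array(proj(b,[.4605,-.224,.060]))-[250,270])*6)
print('wrist',proj(w,[.4605,-.224,.055]),proj(w,[.4605,-.224,.015]))
E
```

```text
t 19.52 tcp [ 0.4602 -0.2243  0.0871] grasp [ 0.4601 -0.2243  0.1061] x [ 0.211 -0.978  0.004] z [ 0.004 -0.003 -1.   ] q [ 0.91  0.51 -0.72  2.03  0.48  0.77 -1.46] F [-0.5  1.  -0.3] w 0.646
exp side top ring [300.73482217 257.71160851] raised 5mm [300.30694431 249.90470521]
wrist [np.float64(320.7367483370124), np.float64(234.99993094449786)] [np.float64(320.3671132924957), np.float64(211.32770224306438)]
```

View pics/s6.png

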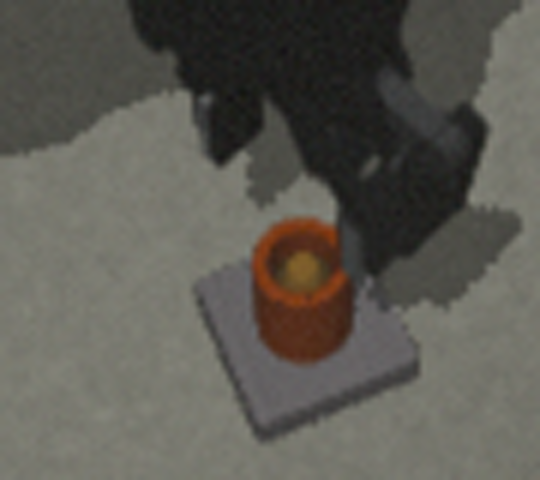

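View pics/w5.png

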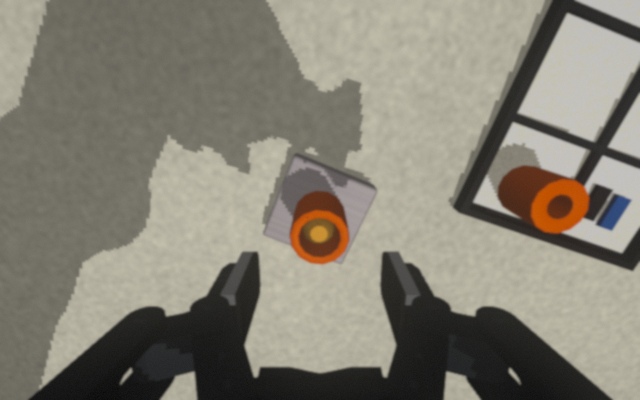

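Seated and released: the side view shows the ring at (303,262) against (301,258) expected for fully down, with the brass tip inside the bore. Now I'll regrasp it.

{"name": "apply_moves", "arguments": {
  "moves": "-0.3 0 0 0.13 0 0 0;-0.3 0 0 0.13 0 0 0;-0.3 0 0 0.13 0 0 0;-0.3 0 0 0.1 0 0 0;-0.3 0 0 0 0 0 0;1 0 0 0 0 0 0;1 0 0 0 0 0 0;1 0 0 0 0 0 0;1 0 0 0 0 0 0;1 0 0 0 0 0 0;1 0 0 0 0 0 0",
  "force": 40
}}

```text
t: 20.53
eef_pos: [0.4593, -0.2241, 0.0268]
tool_rot: [0.0, 0.778, -0.628, 0.001]
contact_force: [0.5, -1.1, 1.0]
gripper_width: 0.393
```

{"name": "apply_moves", "arguments": {
  "moves": "1 0 0 -0.05 0 0 0;1 0 0 -0.1 0 0 0;1 0 0 -0.15 0 0 0;1 0 0 -0.2 0 0 0;1 0 0 -0.25 0 0 0;1 0 0 -0.25 0 0 0;1 0 0 -0.25 0 0 0;1 0 0 0 0 0 0"
}}

```text
t: 21.2
eef_pos: [0.4625, -0.2242, 0.1829]
tool_rot: [-0.001, 0.778, -0.628, 0.005]
contact_force: [0.8, -0.2, -0.7]
gripper_width: 0.393
```

```bash
python3 - <<'E'
from h import *
np.set_printoptions(precision=4,suppress=True)
st()
a=shot('top');b=shot('side')
save(a,'t7.png',(200,130,340,260),4.5);save(b,'s7.png',(230,120,340,250),4.5)
for k in('basket','basket_bar'):
    x=nets.spot_point(a,k)[0];y=nets.spot_point(b,k)[0]
    print(k,x,y,tri(a,x['location'],b,y['location']))
E
```

```text
t 21.20 tcp [ 0.4625 -0.2242  0.1829] grasp [ 0.4624 -0.2241  0.2019] x [ 0.211 -0.977  0.007] z [ 0.009 -0.006 -1.   ] q [ 1.    0.37 -0.82  1.95  0.34  0.94 -1.34] F [ 0.8 -0.2 -0.7] w 0.393
basket {'location': [265.8, 208.3], 'score': 0.59} {'location': [371.5, 211.2], 'score': 0.33} [ 0.7221  0.027  -0.0262]Traceback (most recent call last):
  File "<stdin>", line 7, in <module>
IndexError: list index out of range
```

View pics/t7.png

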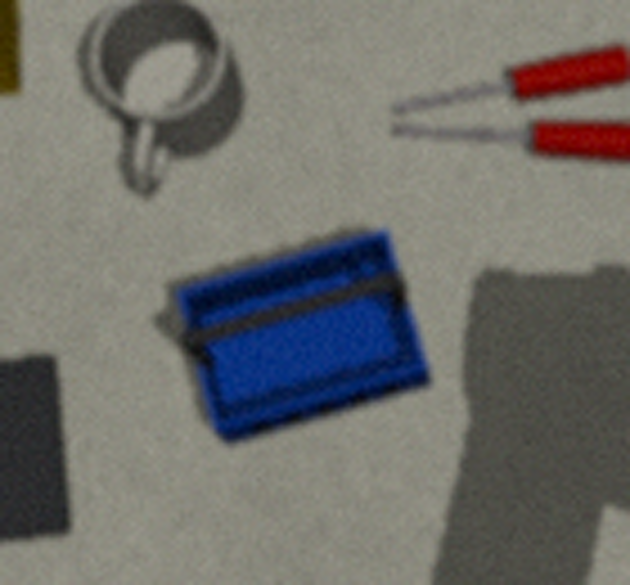

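View pics/s7.png

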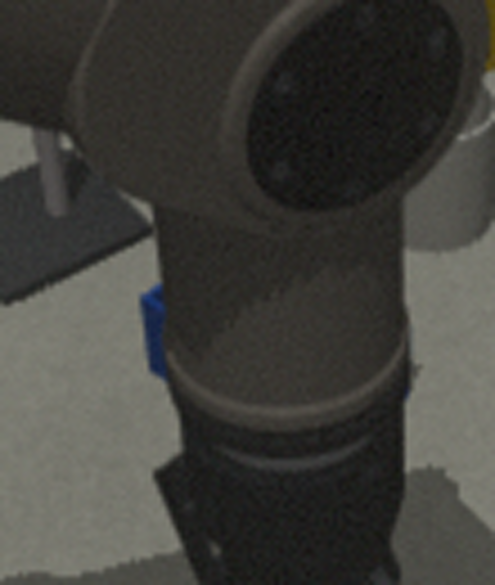

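```bash
python3 - <<'E'
from h import *
np.set_printoptions(precision=4,suppress=True)
a=shot('top');b=shot('side')
f=lambda x,y:[200+x/4.5,130+y/4.5]
L=atz(a,f(187,339),.116);Rr=atz(a,f(402,288),.116);print('bar',L,Rr,(L+Rr)/2,np.linalg.norm(L-Rr), np.degrees(np.arctan2(-(L-Rr)[0],(L-Rr)[1])))
C=np.array([atz(a,f(*c),.06) for c in((178,293),(388,235),(430,380),(228,437))]);print(C,C.mean(0))
print('bar via side s5',atz(b,[286.5,173.4],.116),'origin',atz(b,[292,207.6],0.0))
E
```

```text
bar [0.6207 0.1443 0.116 ] [0.6413 0.0224 0.116 ] [0.631  0.0834 0.116 ] 0.12364282783503762 9.591370116776798
[[0.6601 0.1564 0.06  ]
 [0.6864 0.0307 0.06  ]
 [0.5976 0.0114 0.06  ]
 [0.5724 0.1307 0.06  ]] [0.6291 0.0823 0.06  ]
bar via side s5 [0.6263 0.0866 0.116 ] origin [0.6304 0.0768 0.    ]
```

```bash
python3 - <<'E'
from h import *
r=Rtool(-79)*R.from_euler('x',25,degrees=True)
print(r.as_matrix().round(3))
plan([.5765,.0726,.150],r,12,1)
E
```

```text
[[ 0.191 -0.89   0.415]
 [-0.982 -0.173  0.081]
 [ 0.    -0.423 -0.906]]
dist 0.320 rot 25.1 per row 26.6mm 2.09deg
1 -0.184 -0.124 0.018 0.522 0.006 0.024;1 -0.184 -0.123 0.022 0.522 0.006 0.024;1 -0.184 -0.121 0.026 0.522 0.006 0.024;1 -0.184 -0.12 0.031 0.522 0.006 0.024;1 -0.184 -0.118 0.035 0.522 0.006 0.024;1 -0.185 -0.117 0.039 0.522 0.006 0.024;1 -0.185 -0.115 0.043 0.522 0.006 0.024;1 -0.185 -0.113 0.047 0.522 0.006 0.024;1 -0.185 -0.111 0.051 0.522 0.006 0.024;1 -0.186 -0.109 0.055 0.522 0.006 0.024;1 -0.186 -0.106 0.059 0.522 0.006 0.024;1 -0.186 -0.104 0.063 0.522 0.006 0.024
```

{"name": "apply_moves", "arguments": {
  "moves": "1 -0.184 -0.124 0.018 0.52 0 0.024;1 -0.184 -0.123 0.022 0.52 0 0.024;1 -0.184 -0.121 0.026 0.52 0 0.024;1 -0.184 -0.12 0.031 0.52 0 0.024;1 -0.184 -0.118 0.035 0.52 0 0.024;1 -0.185 -0.117 0.039 0.52 0 0.024;1 -0.185 -0.115 0.043 0.52 0 0.024;1 -0.185 -0.113 0.047 0.52 0 0.024;1 -0.185 -0.111 0.051 0.52 0 0.024;1 -0.186 -0.109 0.055 0.52 0 0.024;1 -0.186 -0.106 0.059 0.52 0 0.024;1 -0.186 -0.104 0.063 0.52 0 0.024"
}}

```text
t: 22.6
eef_pos: [0.5769, 0.0737, 0.1506]
tool_rot: [-0.168, 0.753, -0.621, 0.136]
contact_force: [1.6, -1.3, -0.9]
gripper_width: 0.395
```

```bash
python3 - <<'E'
from h import *
np.set_printoptions(precision=4,suppress=True)
st()
b=shot('side');w=shot('wrist')
save(w,'w7.png');save(b,'s8.png',(200,90,340,260),3.5)
for k in('basket','basket_bar'):
    print(k,[(np.round(r['location']),round(r['score'],2)) for r in nets.spot_point(w,k)],[(np.round(r['location']),round(r['score'],2)) for r in nets.spot_point(b,k)])
print(proj(w,[.63,.083,.116]),'ends',proj(w,[.63-.0114,.083+.0589,.116]),proj(w,[.63+.0114,.083-.0589,.116]))
r=Rtool(-79)*R.from_euler('x',25,degrees=True)
plan([.6160,.0803,.0595],r,6,1)
E
```

```text
t 22.60 tcp [0.5769 0.0737 0.1506] grasp [0.569  0.0721 0.1678] x [ 0.192 -0.981 -0.004] z [ 0.414  0.085 -0.906] q [ 0.32  0.32 -0.65  2.16  0.68  0.35 -2.24] F [ 1.6 -1.3 -0.9] w 0.395
basket [(array([336., 192.]), 0.71)] [(array([290., 206.]), 0.6), (array([368., 209.]), 0.43)]
basket_bar [(array([334., 164.]), 0.59), (array([290.,  20.]), 0.55)] [(array([290., 171.]), 0.77), (array([205., 122.]), 0.72)]
[np.float64(337.87127764938987), np.float64(171.1517784130642)] ends [np.float64(236.80804047182966), np.float64(170.15823978190048)] [np.float64(439.42252255350877), np.float64(172.15011458032674)]
dist 0.100 rot 0.2 per row 16.6mm 0.03deg
1 -0.002 0.003 0.139 0.005 0.006 -0.004;1 -0.002 0.003 0.139 0.005 0.006 -0.004;1 -0.002 0.003 0.139 0.005 0.006 -0.004;1 -0.002 0.003 0.139 0.005 0.006 -0.004;1 -0.002 0.003 0.139 0.005 0.006 -0.004;1 -0.002 0.003 0.139 0.005 0.006 -0.004
```

View pics/w7.png

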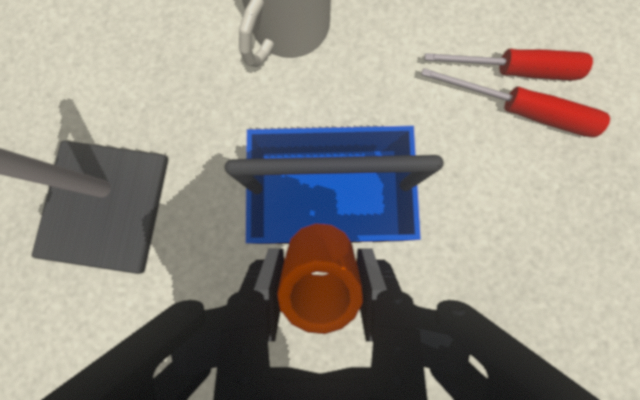

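View pics/s8.png

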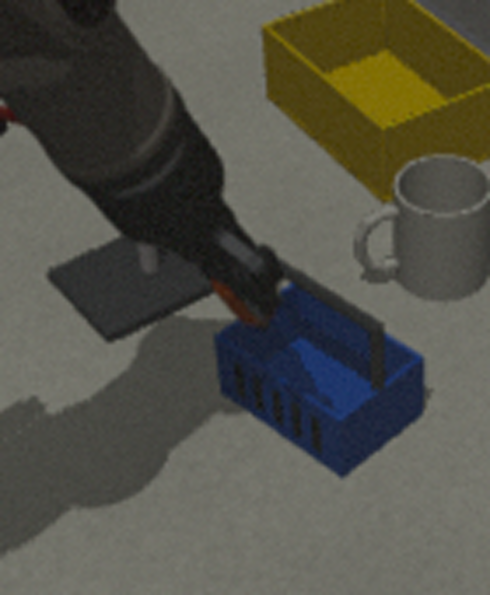

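```bash
python3 - <<'E'
from h import *
a=shot('top');b=shot('side')
im=np.hstack([cv2.resize(a['image'][150:320,130:330],(400,340)),cv2.resize(b['image'][40:220,130:330],(400,360))[:340]])
cv2.imwrite('pics/x1.png',im[:,:,::-1])
E
```

```text
(no output)
```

View pics/x1.png

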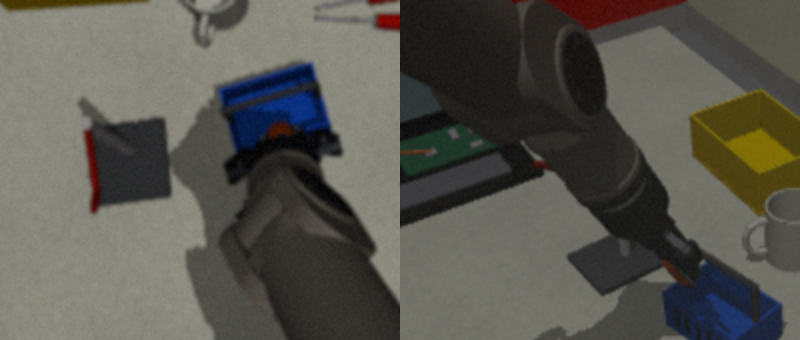

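{"name": "apply_moves", "arguments": {
  "moves": "1 0 -0.003 0.139 0 0 0;1 0 -0.003 0.139 0 0 0;1 0 -0.003 0.139 0 0 0;1 0 -0.003 0.139 0 0 0;1 0 -0.003 0.139 0 0 0;1 0 -0.003 0.139 0 0 0;1 0 0 0 0 0 0;-0.3 0 0 0 0 0 0;-0.3 0 0 0 0 0 0;-0.3 0 0 0 0 0 0;-0.3 0 0 0 0 0 0"
}}

```text
t: 23.92
eef_pos: [0.6208, 0.0807, 0.0628]
tool_rot: [-0.168, 0.753, -0.621, 0.137]
contact_force: [0.2, 0.1, 0.4]
gripper_width: 0.649
```

{"name": "apply_moves", "arguments": {
  "moves": "-0.3 0 0 -0.14 0 0 0;-0.3 0 0 -0.14 0 0 0;-0.3 0 0 -0.14 0 0 0;-0.3 0 0 -0.14 0 0 0;-0.3 0 0 -0.14 0 0 0;-0.3 0 0 -0.14 0 0 0;-0.3 0 0 -0.14 0 0 0;-0.3 0 0 -0.1 0 0 0"
}}

```text
t: 24.58
eef_pos: [0.5664, 0.0701, 0.1809]
tool_rot: [-0.168, 0.753, -0.621, 0.137]
contact_force: [0.1, 0.2, -0.1]
gripper_width: 0.652
```

```bash
python3 - <<'E'
from h import *
st()
a=shot('top');w=shot('wrist');b=shot('side')
save(w,'w8.png')
im=np.hstack([cv2.resize(a['image'][165:265,230:330],(400,400),interpolation=2),cv2.resize(b['image'][150:240,240:330],(400,400),interpolation=2)])
cv2.imwrite('pics/x2.png',im[:,:,::-1])
print([(np.round(r['location']),round(r['score'],2)) for r in nets.spot_point(w,'basket_bar')])
E
```

```text
t 24.58 tcp [0.5664 0.0701 0.1809] grasp [0.5585 0.0685 0.1982] x [ 0.192 -0.981 -0.002] z [ 0.415  0.083 -0.906] q [ 0.45  0.28 -0.78  2.15  0.59  0.41 -2.14] F [ 0.1  0.2 -0.1] w 0.652
[(array([314., 158.]), 0.97)]
```

View pics/w8.png

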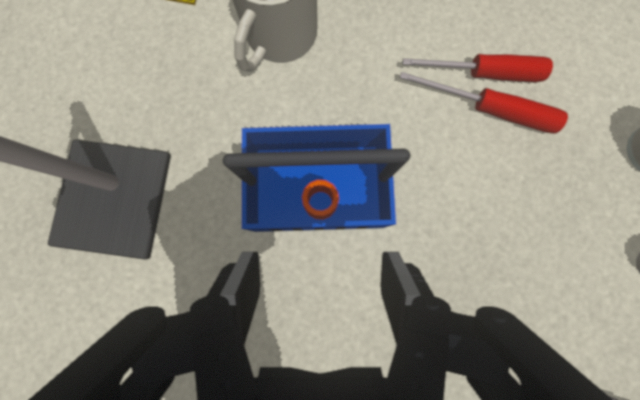

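View pics/x2.png

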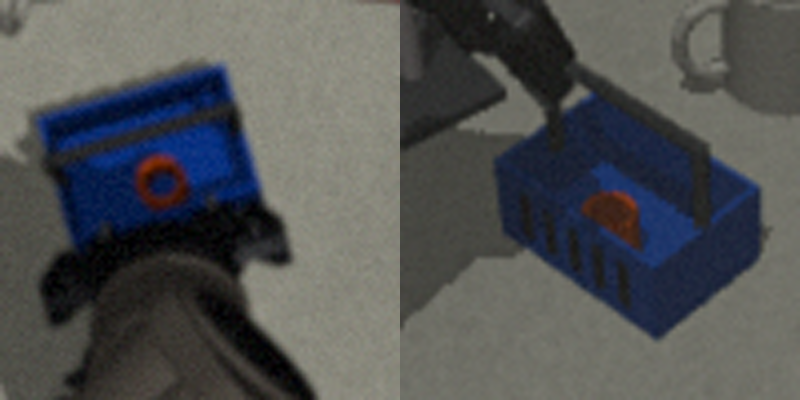

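```bash
python3 - <<'E'
from h import *
np.set_printoptions(precision=4,suppress=True)
w=shot('wrist')
L=atz(w,[229,160],.116);Q=atz(w,[405,157.5],.116)
print(L,Q,(L+Q)/2,np.linalg.norm(L-Q),np.degrees(np.arctan2(-(L-Q)[0],(L-Q)[1])))
b=shot('side')
for px in((198,122),(205,121)): print('ray',atz(b,px,.2),atz(b,px,.02))
print(atz(b,[290,171],.116))
im=cv2.imread('pics/t0.png');cv2.imwrite('pics/t0l.png',cv2.resize(im[100:400,0:330],None,fx=2,fy=2))
im=cv2.imread('pics/s0.png');cv2.imwrite('pics/s0l.png',cv2.resize(im[0:220,0:330],None,fx=2,fy=2))
c=np.array([.634,.083]); g=c+.032*np.array([.191,-.982]);print('grasp',g)
plan([*g,.18],Rtool(11),23,-.2)
E
```

```text
[0.6199 0.1435 0.116 ] [0.6444 0.0261 0.116 ] [0.6322 0.0848 0.116 ] 0.11992777547660545 11.796242461114263
ray [0.5012 0.2919 0.2   ] [0.5784 0.553  0.02  ]
ray [0.5172 0.286  0.2   ] [0.5991 0.5454 0.02  ]
[0.6382 0.0892 0.116 ]
grasp [0.6401 0.0516]
dist 0.076 rot 92.7 per row 3.3mm 4.03deg
-0.2 0.012 -0.023 0.01 -0.214 -0.211 -0.961;-0.2 0.013 -0.022 0.009 -0.214 -0.211 -0.961;-0.2 0.015 -0.021 0.009 -0.214 -0.211 -0.961;-0.2 0.016 -0.02 0.008 -0.214 -0.211 -0.961;-0.2 0.018 -0.019 0.008 -0.214 -0.211 -0.961;-0.2 0.019 -0.018 0.007 -0.214 -0.211 -0.961;-0.2 0.021 -0.017 0.007 -0.214 -0.211 -0.961;-0.2 0.022 -0.016 0.006 -0.214 -0.211 -0.961;-0.2 0.023 -0.014 0.006 -0.214 -0.211 -0.961;-0.2 0.024 -0.013 0.005 -0.214 -0.211 -0.961;-0.2 0.025 -0.011 0.005 -0.214 -0.211 -0.961;-0.2 0.025 -0.01 0.004 -0.214 -0.211 -0.961 

-0.2 0.026 -0.008 0.003 -0.214 -0.211 -0.961;-0.2 0.027 -0.006 0.003 -0.214 -0.211 -0.961;-0.2 0.027 -0.004 0.003 -0.214 -0.211 -0.961;-0.2 0.027 -0.003 0.002 -0.214 -0.211 -0.961;-0.2 0.027 -0.001 0.002 -0.214 -0.211 -0.961;-0.2 0.027 0.001 0.001 -0.214 -0.211 -0.961;-0.2 0.027 0.003 0.001 -0.214 -0.211 -0.961;-0.2 0.027 0.005 0.001 -0.214 -0.211 -0.961;-0.2 0.027 0.006 0 -0.214 -0.211 -0.961;-0.2 0.026 0.008 -0 -0.214 -0.211 -0.961;-0.2 0.026 0.01 -0 -0.214 -0.211 -0.961
```

View pics/t0l.png

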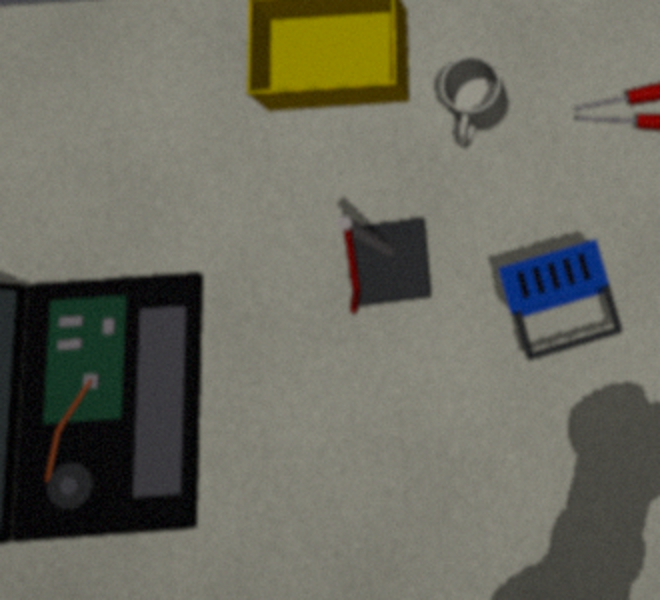

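View pics/s0l.png

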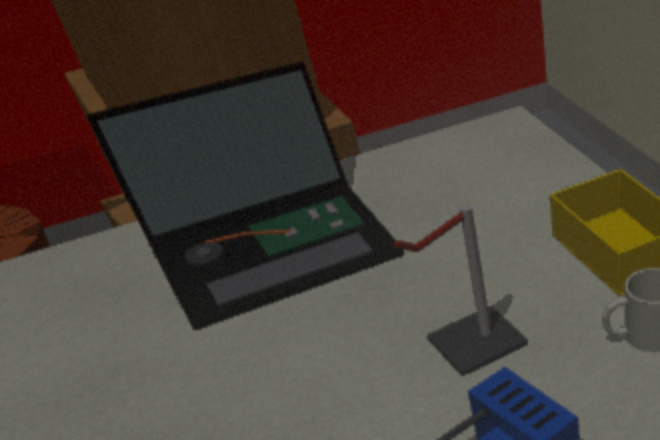

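{"name": "apply_moves", "arguments": {
  "moves": "-0.2 0.012 -0.023 0.01 -0.214 -0.211 -0.96;-0.2 0.013 -0.022 0.009 -0.214 -0.211 -0.96;-0.2 0.015 -0.021 0.009 -0.214 -0.211 -0.96;-0.2 0.016 -0.02 0.008 -0.214 -0.211 -0.96;-0.2 0.018 -0.019 0.008 -0.214 -0.211 -0.96;-0.2 0.019 -0.018 0.007 -0.214 -0.211 -0.96;-0.2 0.021 -0.017 0.007 -0.214 -0.211 -0.96;-0.2 0.022 -0.016 0.006 -0.214 -0.211 -0.96;-0.2 0.023 -0.014 0.006 -0.214 -0.211 -0.96;-0.2 0.024 -0.013 0.005 -0.214 -0.211 -0.96;-0.2 0.025 -0.011 0.005 -0.214 -0.211 -0.96;-0.2 0.025 -0.01 0.004 -0.214 -0.211 -0.96"
}}

```text
t: 25.88
eef_pos: [0.6051, 0.0605, 0.1785]
tool_rot: [-0.087, 0.957, -0.269, 0.07]
contact_force: [0.1, -0.2, 0.4]
gripper_width: 0.602
```

{"name": "apply_moves", "arguments": {
  "moves": "-0.2 0.026 -0.008 0.003 -0.214 -0.211 -0.96;-0.2 0.027 -0.006 0.003 -0.214 -0.211 -0.96;-0.2 0.027 -0.004 0.003 -0.214 -0.211 -0.96;-0.2 0.027 -0.003 0.002 -0.214 -0.211 -0.96;-0.2 0.027 -0.001 0.002 -0.214 -0.211 -0.96;-0.2 0.027 0.001 0.001 -0.214 -0.211 -0.96;-0.2 0.027 0.003 0.001 -0.214 -0.211 -0.96;-0.2 0.027 0.005 0.001 -0.214 -0.211 -0.96;-0.2 0.027 0.006 0 -0.214 -0.211 -0.96;-0.2 0.026 0.008 0 -0.214 -0.211 -0.96;-0.2 0.026 0.01 0 -0.214 -0.211 -0.96;-0.2 0 0 0 0 0 0"
}}

```text
t: 26.88
eef_pos: [0.6407, 0.0527, 0.1789]
tool_rot: [-0.001, 0.995, 0.096, -0.001]
contact_force: [0.3, -0.3, -0.6]
gripper_width: 0.599
```

```bash
python3 - <<'E'
from h import *
st()
w=shot('wrist');save(w,'w9.png')
c=np.array([.633,.084])
for s in(-.06,0,.06): print(proj(w,[*(c+s*np.array([-.195,.981])),.116]))
g=c+.032*np.array([.195,-.981])
plan([*g,.118],Rtool(11.5),6,-.2,grasp=True)
E
```

```text
t 26.88 tcp [0.6407 0.0527 0.1789] grasp [0.6407 0.0527 0.1979] x [ 0.981  0.192 -0.001] z [-0.001  0.001 -1.   ] q [ 0.55  0.74 -1.12  1.63  0.71  1.22 -0.53] F [ 0.3 -0.3 -0.6] w 0.599
[np.float64(319.4088109122023), np.float64(257.7127096137372)]
[np.float64(319.01805294072943), np.float64(170.01734441623003)]
[np.float64(318.5539768247881), np.float64(65.86764706382928)]
dist 0.080 rot 0.6 per row 13.3mm 0.11deg
-0.2 -0.001 -0 0.111 -0.004 0.001 -0.026;-0.2 -0.001 -0 0.111 -0.004 0.001 -0.026;-0.2 -0.001 -0 0.111 -0.004 0.001 -0.026;-0.2 -0.001 -0 0.111 -0.004 0.001 -0.026;-0.2 -0.001 -0 0.111 -0.004 0.001 -0.026;-0.2 -0.001 -0 0.111 -0.004 0.001 -0.026
```

View pics/w9.png

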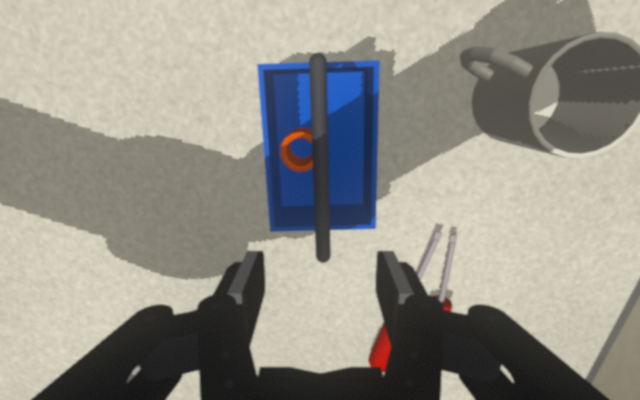

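{"name": "apply_moves", "arguments": {
  "moves": "-0.2 0 0 0.111 0 0 0;-0.2 0 0 0.111 0 0 0;-0.2 0 0 0.111 0 0 0;-0.2 0 0 0.111 0 0 0;-0.2 0 0 0.111 0 0 0;-0.2 0 0 0.111 0 0 0;1 0 0 0 0 0 0;1 0 0 0 0 0 0;1 0 0 0 0 0 0;1 0 0 0 0 0 0;1 0 0 0 0 0 0;1 0 0 0 0 0 0",
  "force": 70
}}

```text
t: 27.93
eef_pos: [0.6407, 0.0518, 0.1011]
tool_rot: [-0.0, 0.995, 0.095, 0.001]
contact_force: [0.5, -0.6, -0.0]
gripper_width: 0.092
```

{"name": "apply_moves", "arguments": {
  "moves": "1 0 0 -0.03 0 0 0;1 0 0 -0.06 0 0 0;1 0 0 -0.1 0 0 0;1 0 0 -0.15 0 0 0;1 0 0 -0.15 0 0 0;1 0 0 -0.15 0 0 0;1 0 0 -0.15 0 0 0;1 0 0 -0.1 0 0 0;1 0 0 -0.03 0 0 0;1 0 0 0 0 0 0"
}}

```text
t: 28.77
eef_pos: [0.6408, 0.0521, 0.2127]
tool_rot: [-0.0, 0.995, 0.095, 0.002]
contact_force: [-0.1, 0.3, -1.8]
gripper_width: 0.082
```

```bash
python3 - <<'E'
from h import *
st()
a=shot('top');b=shot('side')
save(b,'s9.png',(190,60,350,260),3)
u=np.array([-.035,.999])
# bar center c -> grasp c-.032*u with yaw 2
plan([*(np.array([.40,.12])-.032*u),.228],Rtool(2),11,1,grasp=True)
E
```

```text
t 28.77 tcp [0.6408 0.0521 0.2127] grasp [0.6407 0.0521 0.2317] x [0.982 0.189 0.003] z [ 0.003  0.001 -1.   ] q [ 0.57  0.71 -1.15  1.61  0.67  1.27 -0.51] F [-0.1  0.3 -1.8] w 0.082
dist 0.241 rot 8.9 per row 22.0mm 0.81deg
1 -0.172 -0.061 0.001 -0 0 0.202;1 -0.173 -0.059 0.001 -0 0 0.202;1 -0.174 -0.056 0.001 -0 0 0.202;1 -0.175 -0.054 0.001 -0 0 0.202;1 -0.176 -0.052 0.001 -0 0 0.202;1 -0.176 -0.049 0.001 -0 0 0.202;1 -0.177 -0.047 0.001 -0 0 0.202;1 -0.178 -0.044 0.001 -0 0 0.202;1 -0.178 -0.042 0.001 -0 0 0.202;1 -0.179 -0.039 0.001 -0 0 0.202;1 -0.179 -0.037 0.001 -0 0 0.202
```

View pics/s9.png

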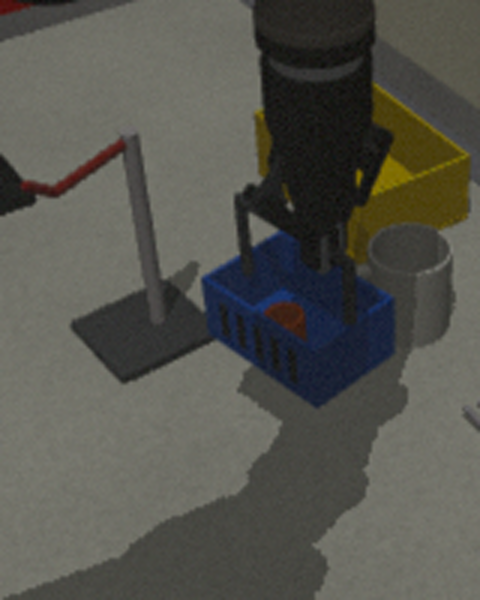

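```bash
python3 - <<'E'
from h import *
u=np.array([-.035,.999])
r=Rtool(2)
g1=[*(np.array([.455,.13])-.0325*u),.228]
plan(g1,r,10,1,grasp=True)
T=np.eye(4);T[:3,:3]=r.as_matrix();T[:3,3]=np.array(g1)+[0,0,-.019]
plan([*(np.array([.455,.2815])-.0325*u),.228],r,8,1,grasp=True,T0=T)
E
```

```text
dist 0.189 rot 8.9 per row 18.9mm 0.89deg
1 -0.143 -0.067 0.001 -0 0 0.222;1 -0.144 -0.064 0.001 -0 0 0.222;1 -0.145 -0.062 0.001 -0 0 0.222;1 -0.146 -0.06 0.001 -0 0 0.222;1 -0.147 -0.058 0.001 -0 0 0.222;1 -0.148 -0.055 0.001 -0 0 0.222;1 -0.149 -0.053 0.001 -0 0 0.222;1 -0.149 -0.051 0.001 -0 0 0.222;1 -0.15 -0.048 0.001 -0 0 0.222;1 -0.151 -0.046 0.001 -0 0 0.222 

dist 0.151 rot 0.0 per row 18.9mm 0.00deg
1 0.006 -0.158 0 0 0 0;1 0.006 -0.158 0 0 0 0;1 0.006 -0.158 0 0 0 0;1 0.006 -0.158 0 0 0 0;1 0.006 -0.158 0 0 0 0;1 0.006 -0.158 0 0 0 0;1 0.006 -0.158 0 0 0 0;1 0.006 -0.158 0 0 0 0
```

{"name": "apply_moves", "arguments": {
  "moves": "1 -0.07 -0.034 0 0 0 0.11;1 -0.144 -0.065 0 0 0 0.222;1 -0.145 -0.062 0 0 0 0.222;1 -0.146 -0.06 0 0 0 0.222;1 -0.147 -0.058 0 0 0 0.222;1 -0.148 -0.055 0 0 0 0.222;1 -0.149 -0.053 0 0 0 0.222;1 -0.149 -0.051 0 0 0 0.222;1 -0.15 -0.048 0 0 0 0.222;1 -0.15 -0.046 0 0 0 0.222;1 -0.075 -0.023 0 0 0 0.11;1 0 0 0 0 0 0"
}}

```text
t: 29.87
eef_pos: [0.4539, 0.097, 0.2102]
tool_rot: [0.001, 1.0, 0.019, -0.001]
contact_force: [0.2, 1.2, -2.1]
gripper_width: 0.086
```

{"name": "apply_moves", "arguments": {
  "moves": "1 0.003 -0.08 0 0 0 0;1 0.006 -0.158 0 0 0 0;1 0.006 -0.158 0 0 0 0;1 0.006 -0.158 0 0 0 0;1 0.006 -0.158 0 0 0 0;1 0.006 -0.158 0 0 0 0;1 0.006 -0.158 0 0 0 0;1 0.006 -0.158 0 0 0 0;1 0.003 -0.08 0 0 0 0;1 0 0 0 0 0 0;1 0 0 0 0 0 0"
}}

```text
t: 30.78
eef_pos: [0.4573, 0.2489, 0.2106]
tool_rot: [-0.0, 1.0, 0.018, 0.0]
contact_force: [-0.8, -0.0, -2.0]
gripper_width: 0.084
```

```bash
python3 - <<'E'
from h import *
st()
a=shot('top');b=shot('side');w=shot('wrist')
save(b,'s10.png',(150,50,300,200),4);save(a,'t10.png',(130,170,270,310),4);save(w,'w10.png')
u=np.array([-.035,.999])
plan([*(np.array([.523,.283])-.0325*u),.228],Rtool(2),8,1,grasp=True)
E
```

```text
t 30.78 tcp [0.4573 0.2489 0.2106] grasp [0.4573 0.2488 0.2296] x [0.999 0.036 0.   ] z [ 0.     0.001 -1.   ] q [ 0.32  0.51 -1.21  1.89  0.54  1.12 -1.07] F [-0.8 -0.  -2. ] w 0.084
dist 0.067 rot 0.1 per row 8.4mm 0.01deg
1 0.07 -0.001 0.002 0 -0 -0.002;1 0.07 -0.001 0.002 0 -0 -0.002;1 0.07 -0.001 0.002 0 -0 -0.002;1 0.07 -0.001 0.002 0 -0 -0.002;1 0.07 -0.001 0.002 0 -0 -0.002;1 0.07 -0.001 0.002 0 -0 -0.002;1 0.07 -0.001 0.002 0 -0 -0.002;1 0.07 -0.001 0.002 0 -0 -0.002
```

View pics/s10.png

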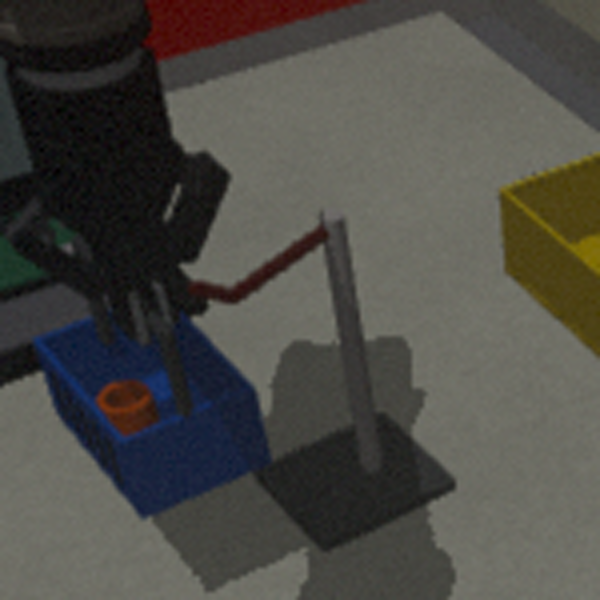

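View pics/t10.png

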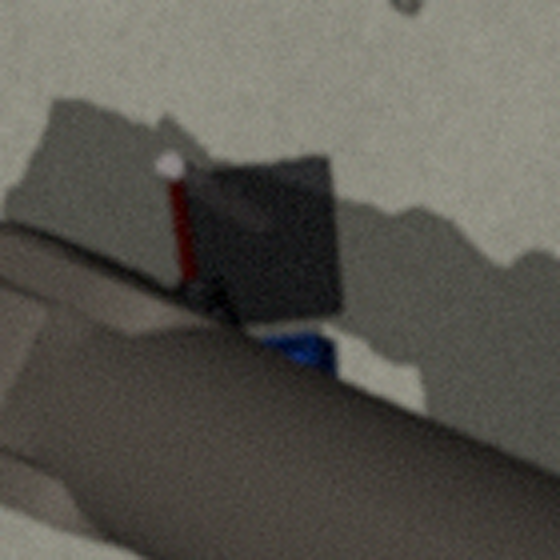

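View pics/w10.png

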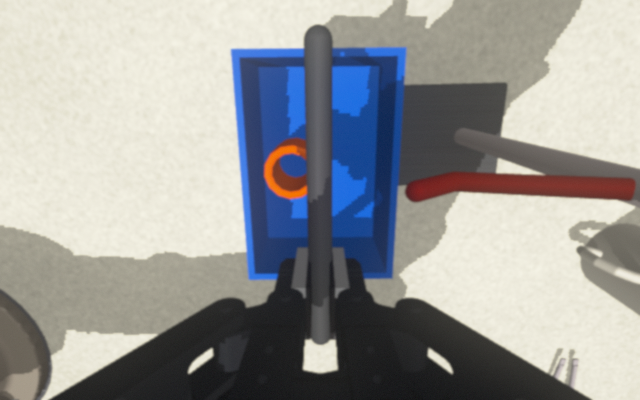

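```bash
python3 - <<'E'
from h import *
np.set_printoptions(precision=4,suppress=True)
w=shot('wrist');T=pose()
print('bend',proj(w,[.5225,.2834,.19]),'tip',proj(w,[.499,.2828,.206]))
print('seen tip',atz(w,[412,190],.206),'bend',atz(w,[457,182],.19),'wire far',atz(w,[632,188],.207))
g=T[:3,3]-T[:3,2]*.019; y=-T[:3,1]
for s in(-.06,-.0275,0,.0325,.06,.0925): print(s,proj(w,g+s*y))
E
```

```text
bend [np.float64(455.10425161392004), np.float64(184.80577172765447)] tip [np.float64(416.65010070365173), np.float64(193.47415632291336)]
seen tip [0.4967 0.2844 0.206 ] bend [0.5232 0.2849 0.19  ] wire far [0.5946 0.2888 0.207 ]
-0.06 [np.float64(321.9989820168969), np.float64(399.8138440393236)]
-0.0275 [np.float64(322.10052518497565), np.float64(342.4194856654598)]
0 [np.float64(322.1974572153618), np.float64(287.63144039232793)]
0.0325 [np.float64(322.3277887944028), np.float64(213.96525982674248)]
0.06 [np.float64(322.4542792514255), np.float64(142.47016312464692)]
0.0925 [np.float64(322.6276417738863), np.float64(44.48197809026834)]
```

{"name": "apply_moves", "arguments": {
  "moves": "1 0.034 0 0 0 0 0;1 0.068 0 0 0 0 0;1 0.068 0 0 0 0 0;1 0.068 0 0 0 0 0;1 0.068 0 0 0 0 0;1 0.068 0 0 0 0 0;1 0.068 0 0 0 0 0;1 0.068 0 0 0 0 0;1 0.034 0 0 0 0 0;1 0 0 0 0 0 0;1 0 0 0 0 0 0"
}}

```text
t: 31.9
eef_pos: [0.522, 0.2513, 0.2109]
tool_rot: [-0.0, 1.0, 0.018, 0.0]
contact_force: [-0.3, 1.0, -2.4]
gripper_width: 0.088
```

```bash
python3 - <<'E'
from h import *
np.set_printoptions(precision=4,suppress=True)
st()
b=shot('side');w=shot('wrist')
save(b,'s11.png',(150,50,300,200),4);save(w,'w11.png')
E
```

```text
t 31.90 tcp [0.522  0.2513 0.2109] grasp [0.522  0.2512 0.2299] x [0.999 0.035 0.   ] z [ 0.     0.001 -1.   ] q [ 0.27  0.6  -1.15  1.76  0.59  1.18 -1.02] F [-0.3  1.  -2.4] w 0.088
```

View pics/s11.png

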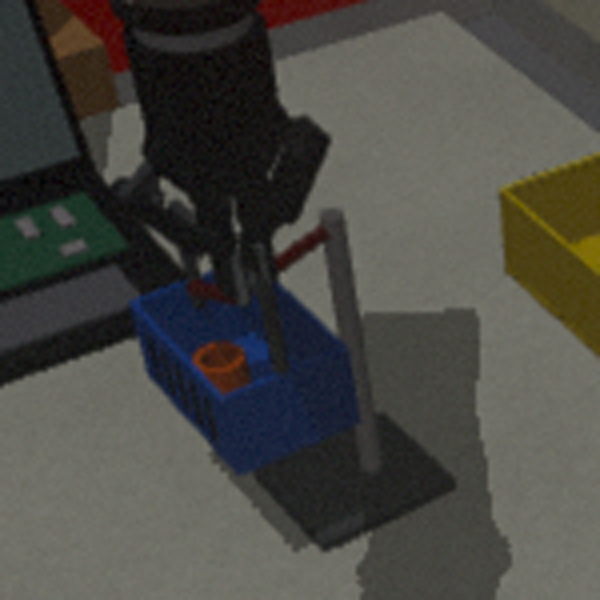

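View pics/w11.png

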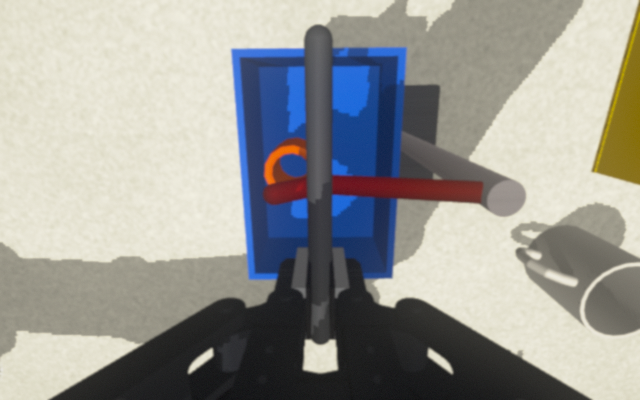

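{"name": "apply_moves", "arguments": {
  "moves": "1 0 0 0.04 0 0 0;1 0 0 0.05 0 0 0;1 0 0 0.05 0 0 0;1 0 0 0.04 0 0 0;1 0 0 0.025 0 0 0;1 0 0 0.01 0 0 0;1 0 0 0 0 0 0;1 0 0 0 0 0 0"
}}

```text
t: 32.67
eef_pos: [0.5236, 0.2516, 0.1861]
tool_rot: [-0.001, 1.0, 0.017, 0.002]
contact_force: [3.2, -0.6, 3.7]
gripper_width: 0.083
```

{"name": "apply_moves", "arguments": {
  "moves": "1 0.012 0 0 0 0 0;1 0.012 0 0 0 0 0;1 0 0 0.01 0 0 0;1 0 0 0.01 0 0 0;1 0 0 0 0 0 0"
}}

```text
t: 33.08
eef_pos: [0.5256, 0.2516, 0.1837]
tool_rot: [-0.001, 1.0, 0.018, 0.001]
contact_force: [-0.3, -3.1, 10.0]
gripper_width: 0.089
```

```bash
python3 - <<'E'
from h import *
st()
w=shot('wrist');save(w,'w12.png');b=shot('side');save(b,'s12.png',(150,50,300,200),4)
E
```

```text
t 33.08 tcp [0.5256 0.2516 0.1837] grasp [0.5255 0.2516 0.2027] x [0.999 0.035 0.002] z [ 0.002  0.001 -1.   ] q [ 0.25  0.63 -1.12  1.78  0.63  1.14 -1.04] F [-0.3 -3.1 10. ] w 0.089
```

View pics/w12.png

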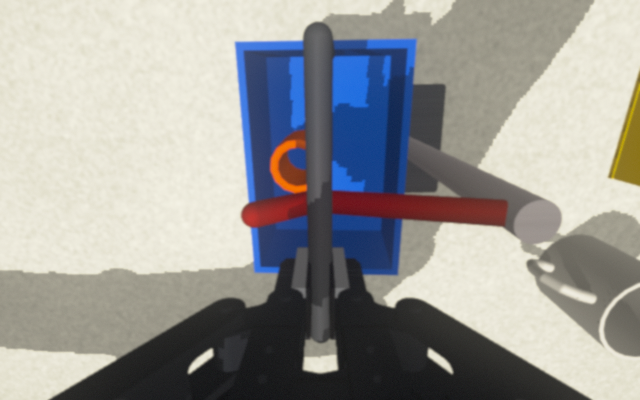

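View pics/s12.png

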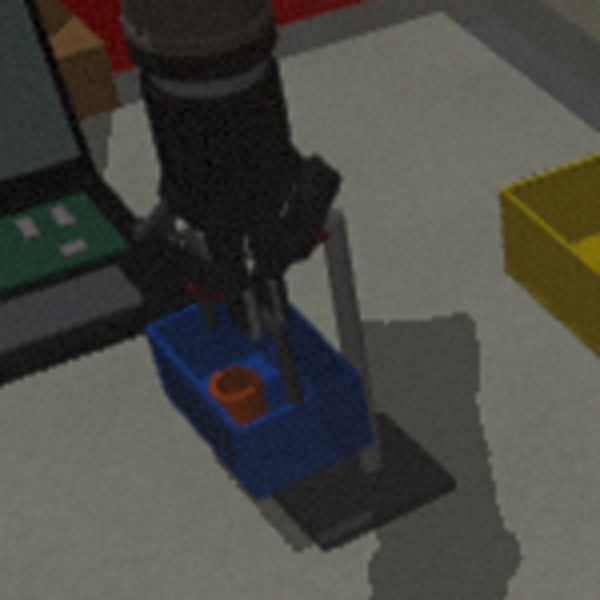

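{"name": "apply_moves", "arguments": {
  "moves": "1 0 0 -0.008 0 0 0;1 0 0 -0.005 0 0 0;0.8 0 0 0 0 0 0;0.7 0 0 0 0 0 0;0.5 0 0 0 0 0 0;0.4 0 0 0 0 0 0;0.4 0 0 0 0 0 0",
  "force": 20
}}

```text
t: 33.77
eef_pos: [0.5246, 0.2509, 0.1838]
tool_rot: [-0.0, 1.0, 0.018, -0.0]
contact_force: [-0.0, 0.4, -0.3]
gripper_width: 0.299
```

```bash
python3 - <<'E'
from h import *
st()
w=shot('wrist');save(w,'w13.png')
E
```

```text
t 33.77 tcp [0.5246 0.2509 0.1838] grasp [0.5246 0.2509 0.2028] x [ 0.999  0.036 -0.001] z [-0.001  0.    -1.   ] q [ 0.25  0.63 -1.12  1.78  0.62  1.14 -1.04] F [-0.   0.4 -0.3] w 0.299
```

View pics/w13.png

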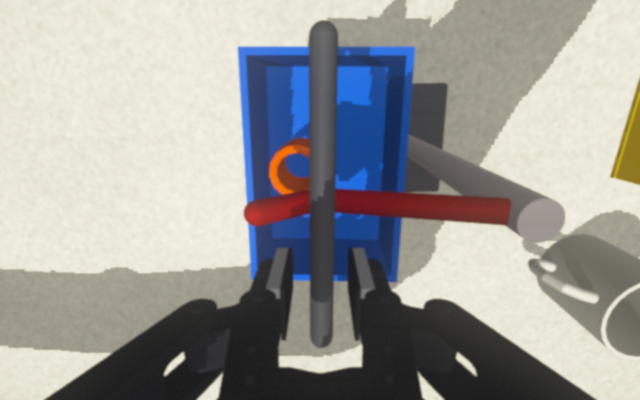

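Released. The bar sits in the bend and touches neither pad. Now I'll withdraw straight up.

{"name": "apply_moves", "arguments": {
  "moves": "0.4 0 0 -0.03 0 0 0;0.4 0 0 -0.06 0 0 0;0.4 0 0 -0.1 0 0 0;0.4 0 0 -0.12 0 0 0;0.4 0 0 -0.15 0 0 0;0.4 0 0 -0.15 0 0 0;0.4 0 0 -0.15 0 0 0;0.4 0 0 0 0 0 0;0.4 0 0 0 0 0 0;0.4 0 0 0 0 0 0;0.4 0 0 0 0 0 0;0.4 0 0 0 0 0 0"
}}

```text
t: 34.82
eef_pos: [0.5247, 0.2508, 0.2749]
tool_rot: [-0.0, 1.0, 0.018, -0.0]
contact_force: [0.8, 0.3, 0.6]
gripper_width: 0.297
```

```bash
python3 - <<'E'
from h import *
st()
w=shot('wrist');save(w,'w14.png');b=shot('side');save(b,'s14.png')
a=shot('top')
cv2.imwrite('pics/t14.png',a['image'][:,:,::-1])
E
```

```text
t 34.82 tcp [0.5247 0.2508 0.2749] grasp [0.5247 0.2508 0.2939] x [ 0.999  0.035 -0.   ] z [-0.  0. -1.] q [ 0.3   0.54 -1.19  1.68  0.53  1.28 -0.96] F [0.8 0.3 0.6] w 0.297
```

View pics/w14.png

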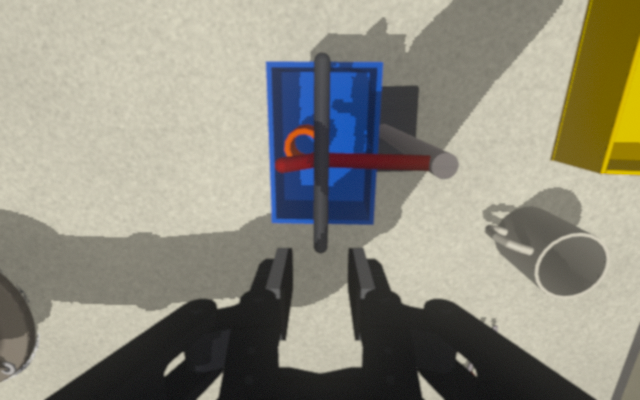

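View pics/s14.png

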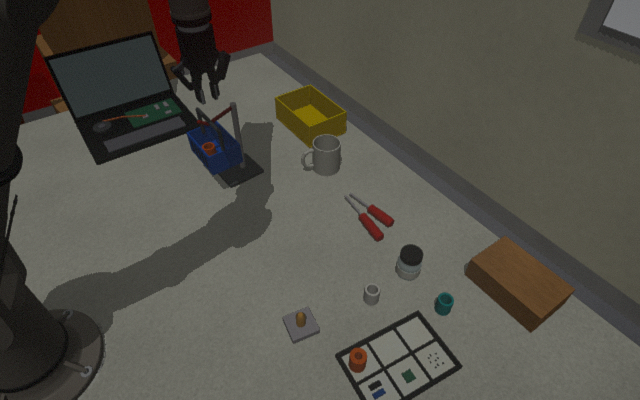

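{"name": "apply_moves", "arguments": {
  "moves": "0.4 0 0 -0.1 0 0 0;0.4 0 0 -0.1 0 0 0;0.4 0 0 0 0 0 0;0.4 0 0 0 0 0 0;0.4 0 0 0 0 0 0;0.4 0 0 0 0 0 0;0.4 0 0 0 0 0 0;0.4 0 0 0 0 0 0;0.4 0 0 0 0 0 0;0.4 0 0 0 0 0 0;0.4 0 0 0 0 0 0;0.4 0 0 0 0 0 0"
}}

```text
t: 35.97
eef_pos: [0.525, 0.2512, 0.2996]
tool_rot: [-0.0, 1.0, 0.018, 0.0]
contact_force: [0.2, 0.6, -0.0]
gripper_width: 0.3
```

{"name": "apply_moves", "arguments": {
  "moves": "0.4 0 0 0 0 0 0;0.4 0 0 0 0 0 0;0.4 0 0 0 0 0 0;0.4 0 0 0 0 0 0;0.4 0 0 0 0 0 0;0.4 0 0 0 0 0 0;0.4 0 0 0 0 0 0;0.4 0 0 0 0 0 0;0.4 0 0 0 0 0 0;0.4 0 0 0 0 0 0;0.4 0 0 0 0 0 0;0.4 0 0 0 0 0 0"
}}

```text
t: 36.97
eef_pos: [0.525, 0.2512, 0.2996]
tool_rot: [-0.0, 1.0, 0.018, 0.0]
contact_force: [-1.0, 0.2, 1.0]
gripper_width: 0.3
```

```bash
python3 - <<'E'
from h import *
st()
B=[shot('side')['image'][100:195,180:260].astype(float) for _ in range(8)]
print([round(float(np.abs(x-B[0]).mean()),2) for x in B[1:]])
# noise reference on static area
w=[];
for i in range(3): w.append(shot('wrist'))
print([round(float(np.abs(x['image'][50:230,260:390].astype(float)-w[0]['image'][50:230,260:390]).mean()),2) for x in w[1:]])
save(w[-1],'w15.png');b=shot('side');save(b,'s15.png',(160,60,290,200),4.2)
E
```

```text
t 36.97 tcp [0.525  0.2512 0.2996] grasp [0.5249 0.2511 0.3186] x [0.999 0.035 0.001] z [ 0.001  0.001 -1.   ] q [ 0.31  0.52 -1.21  1.65  0.5   1.32 -0.95] F [-1.   0.2  1. ] w 0.300
[2.44, 2.45, 2.44, 2.42, 2.44, 2.42, 2.45]
[1.13, 1.14]
```

View pics/s15.png

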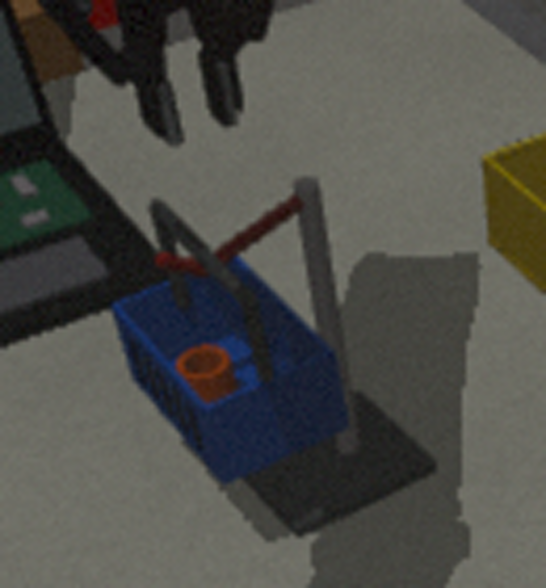

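The basket hangs still: the frame differences stay flat at noise level. The sleeve is in it and the robot is clear, so I'll hand in.

```bash
python3 -c "
from station import bot
print(bot.hand_in())"
```

```text
the job is handed in; nothing more can be done
None
```

The whole job was done in order and handed in at about t = 37 s of the 72 s allowed. `hand_in()` reports no verdict.

**What I did**
- **Basket upright:** I gripped the bar and raised it in an arc. It did not pivot in the pads, so I set its lower edge down, loosened the jaws and pushed it over. It was let go of and stood upright on its own.
- **Gauge pin:** I slid the wide-bored orange sleeve fully down onto the brass pin and released it. The camera view agreed with a fully-down sleeve to within about a pixel. I then took it off and dropped it into the basket.
- **Hook:** I hung the basket by its handle on the red hook. The bar first touched the tip side of the bend, so I shifted it about 2 mm before releasing.

**Last checks**
- The bar sits in the bend of the hook and the sleeve is inside the basket.
- The basket showed no motion over 8 successive frames; the differences stayed level at picture noise.
- The gripper is about 10 cm above the bar, with contact force at noise level.
- The narrow sleeve, screwdrivers, mug and jar look to be where they were, judged by eye in the side view and not measured.

**Failed or disagreed**
- The basket ended up about 60 mm nearer the robot than I had estimated from the push, so I measured it again before using it.
- The wrist camera and the top camera disagreed by about 2–4 mm on the bar's position.
- An early try at tilting the tool further forward stopped at the range ends of two joints (the arm halted there), so I dropped that approach.

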